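# Hand out a stack of road-material specimens to their test stations

### The arm

A 6-joint arm with a two-finger parallel gripper is mounted at the origin on the work surface. World frame = base frame: x ahead of the robot, y to its left, z up, the work surface at z = 0. Lengths are in m, angles in degrees, forces in N, time in s.
With the tool pointing down it reaches from about 0.375 to 0.975 m from the base axis. Payload 3.8 kg.
Tool frame: the origin (TCP) lies midway between the tips of the shut fingers; the grasp point (between the pads) lies 19 mm behind it; z points along the fingers, y is the direction in which the jaws open and shut (so a half turn about z gives the same grasp; the last joint's range is limited). The gripper opens to 88 mm and grips with 3 to 60 N. Pads are 18 mm wide; open, the fingers measure 123 mm over their backs; the gripper's body (75 mm by 187 mm) begins 45 mm behind the grasp point.
Start: joints at [-78.661, 15.12, 91.902, -0, 72.978, -2.114], TCP at [0.157, -0.656, 0.239] pointing down, gripper open.
Joint ranges: [-150.88, 150.88], [-54.13, 125.18], [17.81, 147.31], [-75.09, 255.09], [0, 152.58], [-146.25, 146.25]. Speed limits (degrees/s): [147.25, 147.25, 180, 180, 180, 180].

### API

Orientations are given as a 3x3 rotation matrix whose columns are the frame's x, y, z axes.
In Python, from rig import bot gives the robot as it stands.
- The arm moves only by the tool servo_tool, never from a script. Its arguments are lists of equal length, an entry for each row: "xyz": the shift along the tool's x, y, z in cm, a list of three; "turn": the turn about the tool's z in degrees. In form: {"xyz": [[tx, ty, tz], ...], "turn": [turn, ...]}. A call has exactly 10 rows; each row is the pose to reach, as a shift and turn from the pose measured when the call began, along the tool's axes at that moment; what a row does not reach only later rows make up. A row lasts 1/12 s, in which the tool goes at most 41.7 mm and 7.16 degrees, less where a joint would pass 70% of its speed; a pose out of reach is approached as far as the arm can. A call with a gripper value outside its range is refused whole. "gripper" is the finger opening in cm, from 0 to 8.81, set as the call begins (left out, the last holds). The fingers move at their own pace and stop on an object; "force" is the grip in N (left out, the last holds). Time passes only in rows, so rows that repeat a pose let the fingers close, or fill a call up. It gives the time, the measured TCP pose, the force and the opening at its end, in the units of the state.
- bot.get_state(): the state, without advancing time (a new reading comes with each control period).
- bot.read_camera(name): name is "scene" or "side" or "wrist"; returns the picture (420x560x3 uint8, blue, green, red); there is no depth.
- bot.calibration(name): a dict with "fx", "fy", "cx", "cy" (pixels), "k1" (the pictures are not rectified: a ray, as slopes to the right and down, at radius r is drawn at 1 + k1 r^2 times it, then the intrinsics apply), "eye" and "attitude" of the camera in the world. Camera axes: x right, y up, looking along -z (the intrinsics and any distortion apply to the point x, -y, -z); pixel columns grow to the right and rows downward; lengths in m; the calibration is good to about 2 mm. A picture is of the moment at which its call begins: read the wrist's pose just before it. calibration takes no time and is no camera call; for the wrist camera it gives the pose at the moment of the call.
- bot.finish_job(): hands the job in, once; it reports no verdict.
The state is a dict: "time": time; "joint_positions": joint angles; "dq": joint speeds; "joint_efforts": joint torques, N m; "eef_pos": TCP position; "ee_rot": TCP orientation; "wrist_force": force on the tool from outside, world axes, zero at the start; "wrist_torque": the same for the moment, N m; "grip_width": finger opening in m.
Only numpy, scipy, OpenCV 4.12 (cv2) and the standard library are available. Lean on these libraries where they do the work, as an engineer would, in place of code of your own. Each camera call takes 0.05 s, during which the arm holds its last target.

### The job

Take the stack of specimens apart from the top down, one piece at a time, and set each gently on the middle of its own test station: first the slim mortar bar on the balance pan, then the round core on the round steel platen and the half core in the sheet-metal tray (these two in either order), and last the concrete beam squarely across both rollers of the bending jig. Keep every piece the same way up and do not drop or topple any, and leave the jar and the brass weight alone.

Things in the scene. Friction and masses are not known exactly. Their poses are not given: they have to be found in the camera images.
- bar_mid (a point): Centre of the slim pale mortar bar, 130 long (its y), 28 wide (its x), 28 high, about 0.2 kg, loose. It lies on top of the stack, bridging the round core and the half core; its underside is level with their tops, so fingers reaching below it would touch them.
- core_mid (a point): Centre of the round dark asphalt core, an upright cylinder 60 in diameter and 40 high, about 0.27 kg, loose. It stands on one half of the beam's length (either one), beside the half core, with about 9 between the two.
- half_mid (a point): Centre (middle of its bounding box) of the dark half core, half of a disc of radius 45, lying flat, 40 high: 90 long (its y), 45 wide (its x), with the sawn flat face at -x and the top of the arc at +x, about 0.3 kg, loose. It stands on the other half of the beam's length, its long side along the beam, its top level with the core's. It can be pinched across its width in the middle.
- beam_mid (a point): Centre of the concrete beam at the bottom of the stack, a grey block 180 long (its y), 60 wide (its x), 30 high, about 0.7 kg, loose, lying on the bench.
- pan_top (a point): Middle of the top of the balance's pan: a rectangular steel plate 144 (x) by 164 (y), its top 50 above the bench, on a white bench balance with a lower display part on its -x side. Fixed; z up.
- platen_top (a point): Middle of the top of the platen: a plain round steel disc 124 in diameter and 22 high, lying on the bench. Fixed; z up.
- tray_in (a point): Middle of the inner floor of the shallow open aluminium tray, 140 (x) by 170 (y) outside, walls 3 thick, floor 3 and rim 12 above the bench. Fixed; z up.
- jig_mid (a point): Bending jig: an aluminium base 90 (x) by 210 (y) by 12 with two steel rollers of diameter 22 lying along its x, 140 apart (at y = -70 and +70). This point is midway between the rollers, level with their tops, 38 above the bench. A beam lies across the rollers with its long side along the jig's y. Fixed; z up.
- jar_mid (a point): Centre of a bystander: a small amber glass jar with a steel cap, 56 in diameter, 60 high, loose. Leave it alone.
- weight_mid (a point): Centre of a bystander: a brass balance weight with a knob, 48 in diameter, 52 high, loose. Leave it alone.

How it is judged:
By the outcome, as a careful person would: the job done as asked, in the order asked, and still so for the second after the job is handed in, with the robot touching nothing.
It also fails if it takes over 125 s, if anything falls off the work surface, if the arm or the gripper's body presses on something with over 40 N, if the wrist force passes 120 N, or if a joint passes its speed limit or range.

## Working session

There is one attempt and no reset: what is moved stays moved. The work goes in short steps, Python scripts to look and compute and a tool call to move; the robot and the scene stay as the last step left them, time stands still between calls to the robot, and variables do not carry over. Pictures are saved under pics/ and viewed, and the job is handed in when it is done.

Besides the shell and the picture viewer there is one more tool, called after "Emit:" as name([rows], argument=value, ...), one row to a line, values as JSON. servo_tool: Moves the arm, as the interface text tells. Its arguments: {"type":"object","properties":{"xyz":{"type":"array"},"turn":{"type":"array"},"gripper":{"type":"number"},"force":{"type":"number"}},"required":["xyz","turn"]}

```bash
ls; mkdir -p pics; python3 - <<'E'
from rig import bot
import cv2
s=bot.get_state(); print(s)
for n in ["scene","side","wrist"]:
    c=bot.calibration(n); print(n,c)
    cv2.imwrite(f"pics/{n}0.png",bot.read_camera(n))
E
```

```text
pics
{'time': 0.0, 'joint_positions': array([-7.86624652e+01,  1.51700194e+01,  9.19801915e+01, -1.81184964e-03,
        7.29782728e+01, -2.11269392e+00]), 'dq': array([ 0.01052612,  0.0861759 , -0.01211728, -0.02333165, -0.03684355,
       -0.03202664]), 'joint_efforts': array([ 6.49874710e-04, -5.02117825e+01, -3.56884253e+01,  7.29510770e-02,
        2.95577827e-02, -1.85447889e-04]), 'eef_pos': array([ 0.15687131, -0.65578822,  0.23738791]), 'ee_rot': array([[ 9.72570192e-01,  2.32609113e-01, -4.70489337e-04],
       [ 2.32609583e-01, -9.72567722e-01,  2.19275674e-03],
       [ 5.24724584e-05, -2.24205018e-03, -9.99997485e-01]]), 'wrist_force': array([-0.27843024, -0.45705803, -0.35924641]), 'wrist_torque': array([ 0.00762659,  0.03013926, -0.00141017]), 'grip_width': 0.08826836974837002}
scene {'fx': 468.5953066979632, 'fy': 468.5953066979632, 'cx': 278.6712430287669, 'cy': 209.62780428341983, 'k1': 0.000267696741180078, 'eye': array([ 1.23210333, -0.5903069 ,  1.0809095 ]), 'attitude': array([[ 0.69056601, -0.54305792,  0.47770982],
       [ 0.72312141,  0.50503773, -0.47120306],
       [ 0.01462907,  0.67083902,  0.7414587 ]])}
side {'fx': 448.9750668827281, 'fy': 448.9750668827281, 'cx': 277.38035896713274, 'cy': 203.40436865993723, 'k1': -0.13218689560078684, 'eye': array([0.17332372, 0.97927991, 0.82895173]), 'attitude': array([[-0.92751759,  0.1974757 , -0.31735544],
       [-0.37301373, -0.54334445,  0.7520888 ],
       [-0.02391405,  0.81595352,  0.57762268]])}
wrist {'fx': 375.78837909087446, 'fy': 375.78837909087446, 'cx': 277.10388232852745, 'cy': 212.88224403035477, 'k1': -0.10267949488024569, 'eye': array([ 0.23713664, -0.63684483,  0.38348394]), 'attitude': array([[ 0.23194565,  0.92150973,  0.31148199],
       [-0.97272636,  0.22044215,  0.07217129],
       [-0.00215721, -0.31972656,  0.9475074 ]])}
```

View pics/scene0.png

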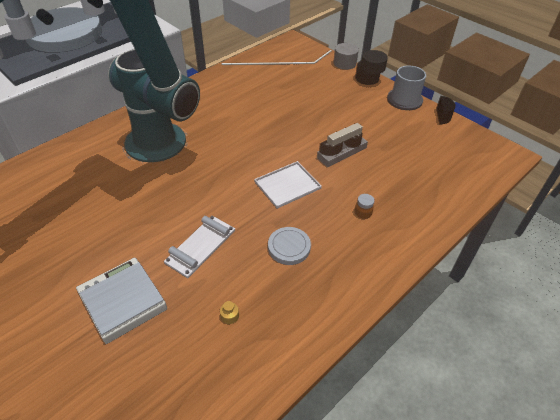

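View pics/side0.png

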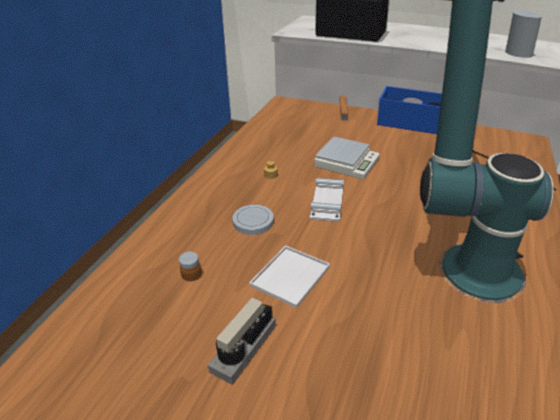

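View pics/wrist0.png

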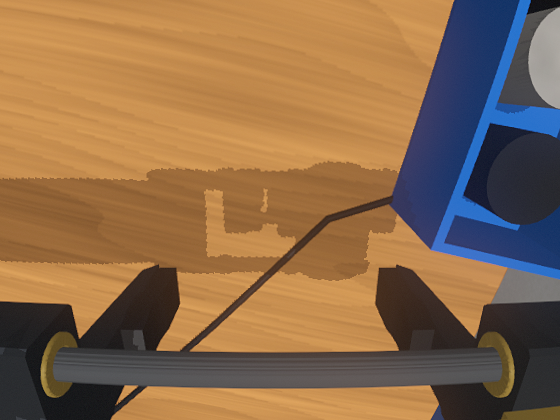

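The scene view shows the stack at about (342,142), tray (288,184), platen (289,245), jig (200,245), balance (121,300), weight (229,312) and jar (365,205). In the side view the stack is at (243,335). The wrist view shows only the bench and the blue box. Next I'll zoom in and measure.

```bash
cat > h.py <<'E'
import numpy as np, cv2
from rig import bot
def ray(c,u,v):
    d=np.array([(u-c['cx'])/c['fx'],(v-c['cy'])/c['fy']]); x=d.copy()
    for _ in range(30): x=d/(1+c['k1']*(x@x))
    w=c['attitude']@np.array([x[0],-x[1],-1.]); return np.array(c['eye']),w
def onz(c,u,v,z):
    e,w=ray(c,u,v); return e+w*(z-e[2])/w[2]
def proj(c,P):
    p=c['attitude'].T@(np.array(P)-c['eye']); x=np.array([p[0],-p[1]])/-p[2]
    x=x*(1+c['k1']*(x@x)); return x*[c['fx'],c['fy']]+[c['cx'],c['cy']]
def tri(c1,p1,c2,p2):
    e1,w1=ray(c1,*p1); e2,w2=ray(c2,*p2)
    A=np.stack([w1,-w2],1); t=np.linalg.lstsq(A,e2-e1,rcond=None)[0]
    a=e1+t[0]*w1; b=e2+t[1]*w2; return (a+b)/2,np.linalg.norm(a-b)
def rowsrect(pts):
    r=cv2.minAreaRect((np.array(pts)[:,:2]*1000).astype(np.float32)); return r
E
python3 - <<'E'
import cv2,numpy as np
def z(n,x0,y0,x1,y1,k):
    return cv2.resize(cv2.imread(f"pics/{n}0.png")[y0:y1,x0:x1],None,fx=k,fy=k,interpolation=cv2.INTER_CUBIC)
a=z("scene",300,110,400,170,4); b=z("side",190,290,290,390,4)
b=b[:, :]; 
im=np.zeros((400,800,3),np.uint8); im[:240,:400]=a; im[:400,400:]=b
cv2.imwrite("pics/z1.png",im)
a=z("scene",65,200,335,350,2.9); cv2.imwrite("pics/z2.png",a)
E
```

```text
(no output)
```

View pics/z1.png

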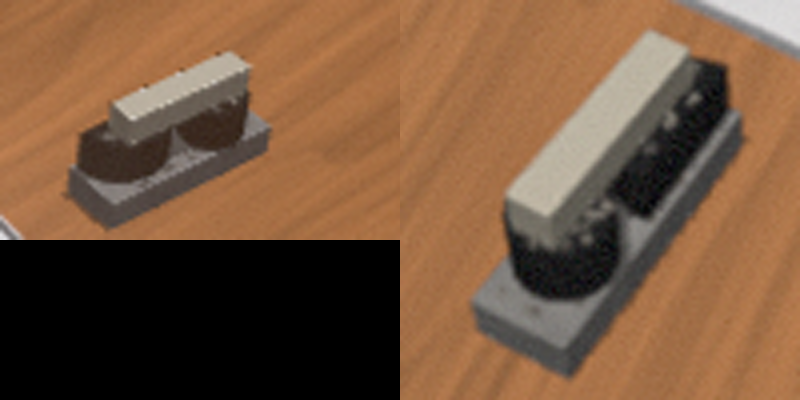

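View pics/z2.png

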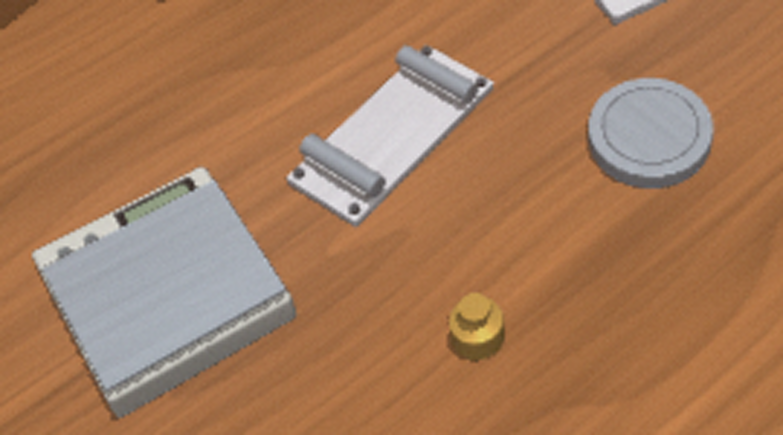

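```bash
cat > m1.py <<'E'
from h import *
sc=bot.calibration("scene"); sd=bot.calibration("side")
def show(n,c,px,z):
    P=np.array([onz(c,u,v,z) for u,v in px]); print(n,(P[:,:2]*1000).round().tolist(),"rect",rowsrect(P))
S=lambda L:[(x/4+300,y/4+110) for x,y in L]
D=lambda L:[((x-400)/4+190,y/4+290) for x,y in L]
Z=lambda L:[(x/2.9+65,y/2.9+200) for x,y in L]
show("bar sc",sc,S([(110,104),(123,121),(250,67),(235,53)]),.098)
show("bar sd",sd,D([(507,193),(547,215),(690,45),(652,30)]),.098)
show("beam sd",sd,D([(473,303),(566,347),(742,112)]),.03)
show("beam sc",sc,S([(70,170),(112,203),(270,128)]),.03)
show("pan",sc,Z([(40,268),(205,178),(285,295),(110,385)]),.05)
show("jig",sc,Z([(288,180),(357,218),(493,85),(430,46)]),.012)
show("platen",sc,Z([(650,122),(712,122),(588,122)]),.022)
show("tray",sc,[(255,183),(297,163),(321,184),(279,206)],.012)
show("jar/wt",sc,[(365,199),(229,306)],.05)
E
python3 m1.py
```

```text
bar sc [[471.0, 379.0], [493.0, 371.0], [519.0, 503.0], [498.0, 509.0]] rect ((494.7423400878906, 439.8353271484375), (136.0221710205078, 23.19356346130371), 79.22377014160156)
bar sd [[515.0, 504.0], [490.0, 509.0], [468.0, 379.0], [492.0, 377.0]] rect ((491.4820556640625, 441.8413391113281), (131.11984252929688, 25.361461639404297), 80.60737609863281)
beam sd [[530.0, 530.0], [473.0, 535.0], [448.0, 360.0]] rect ((464.4667053222656, 456.4117126464844), (188.46377563476562, 53.62355422973633), 64.22626495361328)
beam sc [[455.0, 356.0], [508.0, 351.0], [536.0, 525.0]] rect ((518.0084838867188, 429.63836669921875), (187.5267791748047, 49.514244079589844), 64.5319595336914)
pan [[427.0, -503.0], [442.0, -345.0], [596.0, -362.0], [569.0, -515.0]] rect ((511.7338562011719, -431.3644104003906), (158.0452423095703, 154.93133544921875), 84.61270904541016)
jig [[469.0, -280.0], [550.0, -258.0], [512.0, -60.0], [427.0, -74.0]] rect ((490.2619323730469, -168.146728515625), (86.45250701904297, 210.2903289794922), 11.57628059387207)
platen [[661.0, 18.0], [703.0, 63.0], [619.0, -27.0]] rect ((661.1361083984375, 17.97956085205078), (122.7574234008789, 7.2479248046875e-05), 46.978271484375)
tray [[407.0, 113.0], [432.0, 281.0], [556.0, 267.0], [533.0, 100.0]] rect ((481.45819091796875, 190.04876708984375), (172.43484497070312, 126.70084381103516), 82.24195861816406)
jar/wt [[715.0, 287.0], [718.0, -250.0]] rect ((716.65283203125, 18.522048950195312), (537.344482421875, 0.0), 90.31412506103516)
```

Rough poses agree to a few mm between the two views: the stack is near (492,441) with its long axis at about 81°. Next I'll survey from above with the wrist camera on the way to the stack.

```bash
cat >> h.py <<'E'
def plan(legs,off=None):
    s=bot.get_state(); p=np.array(s['eef_pos']); R=np.array(s['ee_rot'])
    print("t %.2f tcp %s yaw %.1f grip %.4f F %s"%(s['time'],(p*1000).round(1),np.degrees(np.arctan2(R[1,0],R[0,0])),s['grip_width'],s['wrist_force'].round(1)))
    for x,y,z,yaw in legs:
        q=np.array([x,y,z]); d=R.T@(q-p)*100; cur=np.degrees(np.arctan2(R[1,0],R[0,0]))
        t=-((yaw-cur+180)%360-180)
        j6=np.degrees(np.arctan2(y,x))+90-yaw
        print("  ->",(x,y,z,yaw),"xyz cm",d.round(2).tolist(),"turn %.1f"%t,"dist mm %.0f j6~%.0f"%(10*np.linalg.norm(d),j6))
        a=np.radians(-t); Rt=np.array([[np.cos(t*np.pi/180),-np.sin(t*np.pi/180),0],[np.sin(t*np.pi/180),np.cos(t*np.pi/180),0],[0,0,1]])
        R=R@Rt; p=q
E
python3 - <<'E'
from h import *
plan([(.34,-.47,.32,50),(.51,-.30,.40,83),(.53,.11,.40,83),(.505,.445,.36,81)])
E
```

```text
t 0.15 tcp [ 156.9 -655.9  237.7] yaw 13.5 grip 0.0883 F [1.7 0.9 0.9]
  -> (0.34, -0.47, 0.32, 50) xyz cm [22.13, -13.84, -8.21] turn -36.5 dist mm 274 j6~-14
  -> (0.51, -0.3, 0.4, 83) xyz cm [23.96, 2.08, -7.98] turn -33.0 dist mm 253 j6~-23
  -> (0.53, 0.11, 0.4, 83) xyz cm [40.94, -3.01, 0.07] turn 0.0 dist mm 410 j6~19
  -> (0.505, 0.445, 0.36, 81) xyz cm [32.94, -6.56, 4.06] turn 2.0 dist mm 338 j6~50
```

Emit:
servo_tool([
  [22.1,-13.8,-8.2],
  [22.1,-13.8,-8.2],
  [22.1,-13.8,-8.2],
  [22.1,-13.8,-8.2],
  [22.1,-13.8,-8.2],
  [22.1,-13.8,-8.2],
  [22.1,-13.8,-8.2],
  [22.1,-13.8,-8.2],
  [22.1,-13.8,-8.2],
  [22.1,-13.8,-8.2],
], turn=[-36.5,-36.5,-36.5,-36.5,-36.5,-36.5,-36.5,-36.5,-36.5,-36.5])

```text
time: 0.98
eef_pos: [0.3393, -0.4706, 0.3193]
ee_rot: [[0.643, 0.766, -0.001], [0.766, -0.643, 0.002], [0.001, -0.002, -1.0]]
wrist_force: [0.2, -0.2, 0.1]
grip_width: 0.088
```

Emit:
servo_tool([
  [24,2.1,-8],
  [24,2.1,-8],
  [24,2.1,-8],
  [24,2.1,-8],
  [24,2.1,-8],
  [24,2.1,-8],
  [24,2.1,-8],
  [24,2.1,-8],
  [24,2.1,-8],
  [24,2.1,-8],
], turn=[-33,-33,-33,-33,-33,-33,-33,-33,-33,-33])

```text
time: 1.82
eef_pos: [0.5084, -0.302, 0.3979]
ee_rot: [[0.125, 0.992, -0.004], [0.992, -0.125, 0.003], [0.002, -0.004, -1.0]]
wrist_force: [0.1, -0.7, -0.9]
grip_width: 0.0882
```

```bash
cat >> h.py <<'E'
import json
def snap(tag,cam="wrist"):
    c=bot.calibration(cam); im=bot.read_camera(cam); cv2.imwrite(f"pics/{tag}.png",im)
    json.dump({k:np.array(v).tolist() for k,v in c.items()},open(f"pics/{tag}.json","w"))
    return c,im
def load(tag):
    c={k:np.array(v) for k,v in json.load(open(f"pics/{tag}.json")).items()}; return c,cv2.imread(f"pics/{tag}.png")
E
python3 - <<'E'
from h import *
snap("w1"); plan([(.53,.11,.40,83),(.505,.445,.36,81)])
E
```

```text
t 1.87 tcp [ 508.3 -302.1  398. ] yaw 82.8 grip 0.0881 F [-0.4 -1.1  0.1]
  -> (0.53, 0.11, 0.4, 83) xyz cm [41.15, -3.01, -0.1] turn -0.2 dist mm 413 j6~19
  -> (0.505, 0.445, 0.36, 81) xyz cm [32.94, -6.55, 4.1] turn 2.0 dist mm 338 j6~50
```

View pics/w1.png

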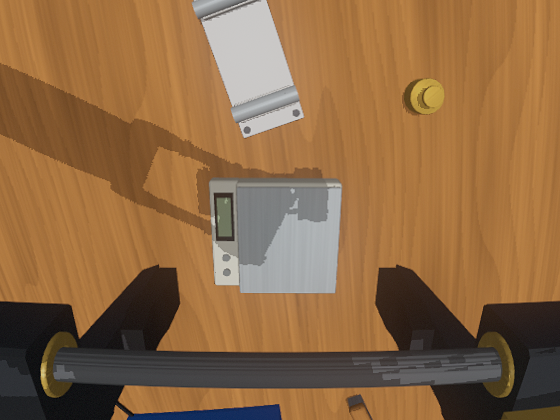

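The wrist view shows the pan with corners near (238,187), (341,187), (335,293) and (240,293). The jig is cut off at the top, so I'll move forward for the jig, then the platen and tray.

Emit:
servo_tool([
  [15,0,0],
  [15,0,0],
  [15,0,0],
  [15,0,0],
  [15,0,0],
  [15,0,0],
  [15,0,0],
  [15,0,0],
  [15,0,0],
  [15,0,0],
], turn=[0,0,0,0,0,0,0,0,0,0])

```text
time: 2.7
eef_pos: [0.5269, -0.1545, 0.3981]
ee_rot: [[0.127, 0.992, -0.004], [0.992, -0.127, 0.003], [0.002, -0.004, -1.0]]
wrist_force: [0.0, 0.4, -0.6]
grip_width: 0.088
```

```bash
python3 - <<'E'
from h import *
snap("w2"); plan([(.56,.11,.40,83),(.505,.445,.36,81)])
E
```

```text
t 2.75 tcp [ 526.9 -154.3  398.1] yaw 82.7 grip 0.0881 F [-0.3  1.  -0.5]
  -> (0.56, 0.11, 0.4, 83) xyz cm [26.64, -0.07, -0.13] turn -0.3 dist mm 266 j6~18
  -> (0.505, 0.445, 0.36, 81) xyz cm [32.57, -9.52, 4.11] turn 2.0 dist mm 342 j6~50
```

View pics/w2.png

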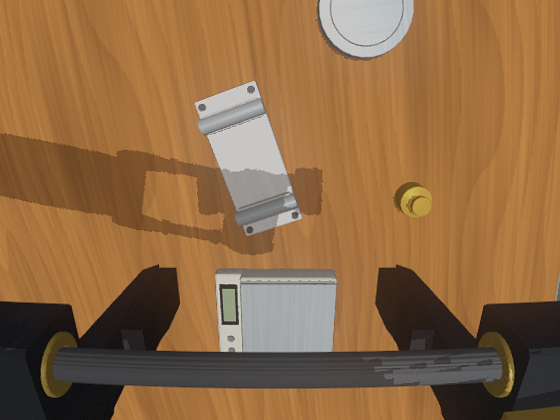

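Emit:
servo_tool([
  [26.7,1.8,0],
  [26.7,1.8,0],
  [26.7,1.8,0],
  [26.7,1.8,0],
  [26.7,1.8,0],
  [26.7,1.8,0],
  [26.7,1.8,0],
  [26.7,1.8,0],
  [26.7,1.8,0],
  [26.7,1.8,0],
], turn=[0,0,0,0,0,0,0,0,0,0])

```text
time: 3.58
eef_pos: [0.5786, 0.1072, 0.3985]
ee_rot: [[0.127, 0.992, -0.004], [0.992, -0.127, 0.002], [0.001, -0.005, -1.0]]
wrist_force: [0.3, -0.1, -0.0]
grip_width: 0.088
```

```bash
python3 - <<'E'
from h import *
snap("w3"); plan([(.505,.445,.36,81)])
E
```

```text
t 3.63 tcp [578.6 106.9 398.6] yaw 82.6 grip 0.0882 F [-0.4  0.2  0.1]
  -> (0.505, 0.445, 0.36, 81) xyz cm [32.58, -11.62, 3.96] turn 1.6 dist mm 348 j6~50
```

View pics/w3.png

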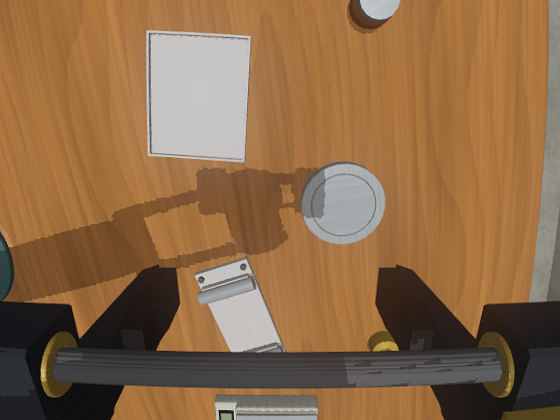

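In w2 the whole jig is visible, with base corners near (195,103), (255,82), (301,218) and (248,236). In w3 the tray corners are near (147,31), (251,36), (244,161) and (149,156), and the platen circle is centred near (343,203).

Emit:
servo_tool([
  [32.6,-11.6,4],
  [32.6,-11.6,4],
  [32.6,-11.6,4],
  [32.6,-11.6,4],
  [32.6,-11.6,4],
  [32.6,-11.6,4],
  [32.6,-11.6,4],
  [32.6,-11.6,4],
  [32.6,-11.6,4],
  [32.6,-11.6,4],
], turn=[1.6,1.6,1.6,1.6,1.6,1.6,1.6,1.6,1.6,1.6])

```text
time: 4.47
eef_pos: [0.5046, 0.4466, 0.3583]
ee_rot: [[0.154, 0.988, -0.006], [0.988, -0.154, 0.001], [0.0, -0.006, -1.0]]
wrist_force: [-0.2, -1.1, -0.9]
grip_width: 0.0884
```

```bash
cat > m2.py <<'E'
from h import *
def edges(tag,px,z):
    c,_=load(tag); P=np.array([onz(c,u,v,z) for u,v in px])[:,:2]*1000
    print(tag,"centre",P.mean(0).round(1),"sides",[ (round(float(np.linalg.norm(P[i]-P[i-1])),1), round(float(np.degrees(np.arctan2(*(P[i]-P[i-1])[::-1])))%180,1)) for i in range(4)])
edges("w1",[(238,187),(341,187),(335,293),(240,293)],.05)
edges("w2",[(195,103),(255,82),(301,218),(248,236)],.012)
edges("w3",[(147,31),(251,36),(244,161),(149,156)],.012)
c,im=load("w3"); g=cv2.cvtColor(im,cv2.COLOR_BGR2HSV)
m=((g[...,1]<60)).astype(np.uint8)*255; m[:,:290]=0;m[:,400:]=0;m[:150]=0;m[250:]=0
m=cv2.morphologyEx(m,cv2.MORPH_OPEN,np.ones((3,3)))
cs,_=cv2.findContours(m,0,2); k=max(cs,key=cv2.contourArea); h=cv2.convexHull(k)
print(cv2.minEnclosingCircle(h),cv2.fitEllipse(h)); (u,v),_=cv2.minEnclosingCircle(h)
print("platen",onz(c,u,v,.022)*1000)
E
python3 m2.py; python3 - <<'E'
from h import *
snap("w4"); plan([])
E
```

```text
w1 centre [ 505.8 -430.1] sides [(164.0, 81.9), (139.9, 172.9), (164.0, 82.9), (142.8, 172.9)]
w2 centre [ 483.7 -169.1] sides [(208.6, 101.9), (87.7, 10.7), (205.6, 101.3), (85.5, 12.7)]
w3 centre [475.5 192. ] sides [(169.5, 78.7), (139.4, 168.8), (168.2, 78.2), (138.0, 169.3)]
((342.76190185546875, 203.11904907226562), 42.455387115478516) ((342.4182434082031, 202.55381774902344), (81.80892944335938, 84.6769790649414), 67.53890991210938)
platen [660.70822245  18.79402491  22.        ]
t 4.52 tcp [505.4 444.8 358.9] yaw 81.1 grip 0.0877 F [ 0.2 -1.3 -0.2]
```

View pics/w4.png

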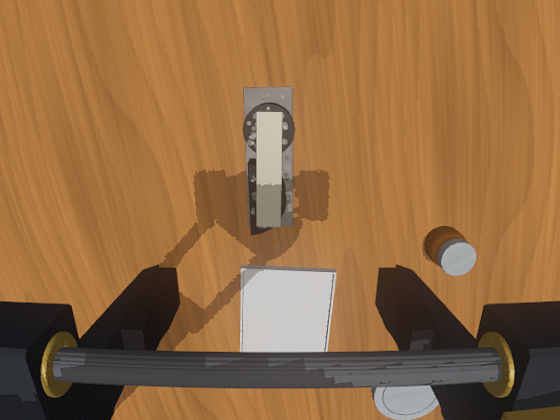

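The stack is centred near (269,165). The core is at the top end (269,128), the half core is at the lower end (flat face on the left), and the pale bar spans (269,112) to (268,227). Now I'll measure the bar and beam.

```bash
python3 - <<'E'
from h import *
c,im=load("w4")
cv2.imwrite("pics/z4.png",cv2.resize(im[75:245,200:340],None,fx=3.5,fy=3.5,interpolation=cv2.INTER_CUBIC))
m=cv2.inRange(im,(110,140,150),(255,255,255)); m[:,:230]=0;m[:,310:]=0;m[:95]=0;m[240:]=0
m=cv2.morphologyEx(m,cv2.MORPH_OPEN,np.ones((5,5)))
cs,_=cv2.findContours(m,0,1); k=max(cs,key=cv2.contourArea)[:,0]
P=np.array([onz(c,u,v,.098)for u,v in k]); print(k.min(0),k.max(0),rowsrect(P))
E
```

```text
[256 112] [282 184] ((495.96014404296875, 467.5744323730469), (78.53983306884766, 27.68512535095215), 80.3975830078125)
```

View pics/z4.png

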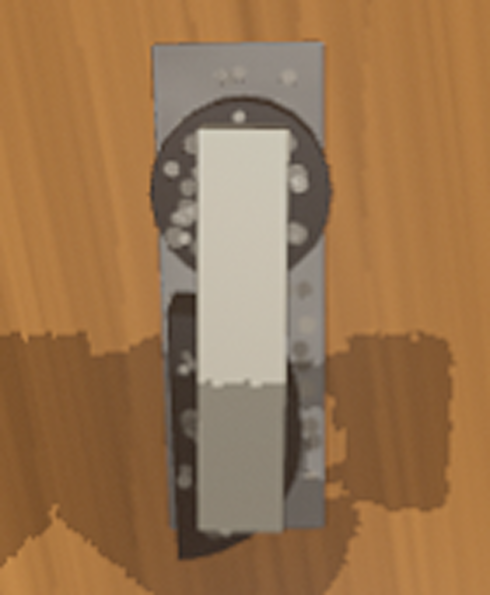

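```bash
cat > m3.py <<'E'
from m2 import *
Z=lambda L:[(x/3.5+200-.35,y/3.5+75-.35) for x,y in L]
print("--- bar, beam, core, half")
edges("w4",Z([(198,128),(291,128),(284,531),(198,530)]),.098)
edges("w4",Z([(152,43),(324,43),(323,528),(168,528)]),.03)
c,_=load("w4")
print(onz(c,*Z([(241,186)])[0],.07), [onz(c,*q,.07)*1000 for q in Z([(168,293),(179,558)])])
E
python3 m3.py | sed -n '/---/,$p'; python3 -c "
from h import *
plan([(.495,.442,.14,80.7),(.495,.442,.0745,80.7)])"
```

```text
--- bar, beam, core, half
w4 centre [492.2 443.2] sides [(129.1, 80.2), (28.0, 171.1), (129.3, 80.3), (28.4, 170.6)]
w4 centre [490.1 443.7] sides [(178.9, 81.6), (59.5, 171.0), (178.6, 81.7), (59.7, 171.3)]
[0.49808909 0.48725006 0.07      ] [array([468.38357275, 456.26110049,  70.        ]), array([455.30562683, 362.24994319,  70.        ])]
t 4.52 tcp [505.4 444.8 358.9] yaw 81.1 grip 0.0877 F [ 0.2 -1.3 -0.2]
  -> (0.495, 0.442, 0.14, 80.7) xyz cm [-0.43, -0.88, 21.89] turn 0.4 dist mm 219 j6~51
  -> (0.495, 0.442, 0.0745, 80.7) xyz cm [0.0, 0.03, 6.55] turn 0.0 dist mm 66 j6~51
```

Emit:
servo_tool([
  [-0.2,-1.2,22],
  [-0.2,-1.2,22],
  [-0.2,-1.2,22],
  [-0.2,-1.2,22],
  [-0.2,-1.2,22],
  [-0.2,-1.2,22],
  [-0.2,-1.2,22],
  [-0.2,-1.2,22],
  [-0.2,-1.2,22],
  [-0.2,-1.2,22],
], turn=[0.8,0.8,0.8,0.8,0.8,0.8,0.8,0.8,0.8,0.8], gripper=6)

```text
time: 5.35
eef_pos: [0.4948, 0.4461, 0.1433]
ee_rot: [[0.17, 0.986, 0.001], [0.986, -0.17, 0.005], [0.005, -0.0, -1.0]]
wrist_force: [-0.1, 0.9, -0.0]
grip_width: 0.0604
```

```bash
python3 -c "
from h import *
snap('w5');plan([(.4922,.4432,.0745,80.3)])"
```

```text
t 5.40 tcp [494.4 446.1 142.9] yaw 80.3 grip 0.0600 F [-0.3  0.8 -0.5]
  -> (0.4922, 0.4432, 0.0745, 80.3) xyz cm [-0.35, -0.16, 6.84] turn -0.0 dist mm 69 j6~52
```

View pics/w5.png

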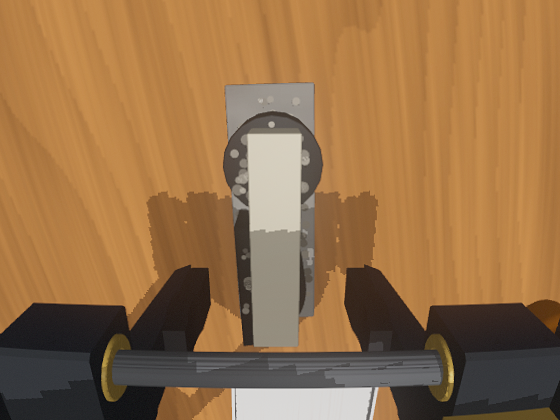

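The bar sits centred between the fingers (columns 247–302, finger mid at about 277). I'll descend slowly and then close.

Emit:
servo_tool([
  [-0.3,-0.1,1],
  [-0.3,-0.1,2],
  [-0.3,-0.1,3],
  [-0.3,-0.1,4],
  [-0.3,-0.1,5],
  [-0.3,-0.1,5.8],
  [-0.3,-0.1,6.4],
  [-0.3,-0.1,6.8],
  [-0.3,-0.1,6.8],
  [-0.3,-0.1,6.8],
], turn=[0,0,0,0,0,0,0,0,0,0])

```text
time: 6.23
eef_pos: [0.4929, 0.4436, 0.0747]
ee_rot: [[0.169, 0.986, -0.0], [0.986, -0.169, 0.004], [0.004, -0.001, -1.0]]
wrist_force: [0.4, -0.4, -0.7]
grip_width: 0.0602
```

```bash
python3 -c "
from h import *
c,im=load('w5')
P=np.array([onz(c,u,v,.098) for u,v in [(247,134),(302,134),(298,347),(253,347)]]);print(P.mean(0),rowsrect(P))
plan([(.4922,.4432,.0745,80.3)])"
```

```text
[0.49199149 0.4425132  0.098     ] ((492.0171813964844, 442.5184631347656), (129.47450256347656, 27.86116600036621), 80.31996154785156)
t 6.23 tcp [492.9 443.6  74.7] yaw 80.3 grip 0.0602 F [ 0.4 -0.4 -0.7]
  -> (0.4922, 0.4432, 0.0745, 80.3) xyz cm [-0.05, -0.06, 0.02] turn -0.0 dist mm 1 j6~52
```

Emit:
servo_tool([
  [-0.1,-0.1,0],
  [-0.1,-0.1,0],
  [-0.1,-0.1,0],
  [-0.1,-0.1,0],
  [-0.1,-0.1,0],
  [-0.1,-0.1,0],
  [-0.1,-0.1,0],
  [-0.1,-0.1,0],
  [-0.1,-0.1,0],
  [-0.1,-0.1,0],
], turn=[0,0,0,0,0,0,0,0,0,0], gripper=2, force=20)

```text
time: 7.07
eef_pos: [0.4921, 0.4429, 0.0751]
ee_rot: [[0.169, 0.986, 0.001], [0.986, -0.169, 0.005], [0.005, -0.0, -1.0]]
wrist_force: [0.7, -1.0, 3.4]
grip_width: 0.0275
```

Emit:
servo_tool([
  [0,0,-0.3],
  [0,0,-0.8],
  [0,0,-1.5],
  [0,0,-2.5],
  [0,0,-4],
  [0,0,-6],
  [0,0,-9],
  [0,0,-12],
  [0,0,-13],
  [0,0,-13],
], turn=[0,0,0,0,0,0,0,0,0,0])

```text
time: 7.9
eef_pos: [0.4941, 0.4441, 0.2103]
ee_rot: [[0.169, 0.986, 0.007], [0.986, -0.169, 0.01], [0.011, 0.005, -1.0]]
wrist_force: [0.9, -0.3, -1.7]
grip_width: 0.0281
```

```bash
python3 -c "
from h import *
snap('w6');plan([(.56,.11,.24,82),(.54,-.2,.24,82),(.506,-.43,.24,82.4),(.506,-.43,.0545,82.4)])"
```

```text
t 7.95 tcp [492.9 443.1 207.3] yaw 80.3 grip 0.0276 F [ 0.7  0.7 -2.3]
  -> (0.56, 0.11, 0.24, 82) xyz cm [-31.67, 12.26, -3.49] turn -1.7 dist mm 341 j6~19
  -> (0.54, -0.2, 0.24, 82) xyz cm [-30.98, 2.33, -0.23] turn 0.0 dist mm 311 j6~-12
  -> (0.506, -0.43, 0.24, 82.4) xyz cm [-23.25, -0.17, -0.18] turn -0.4 dist mm 232 j6~-33
  -> (0.506, -0.43, 0.0545, 82.4) xyz cm [-0.14, -0.05, 18.55] turn 0.0 dist mm 186 j6~-33
```

View pics/w6.png

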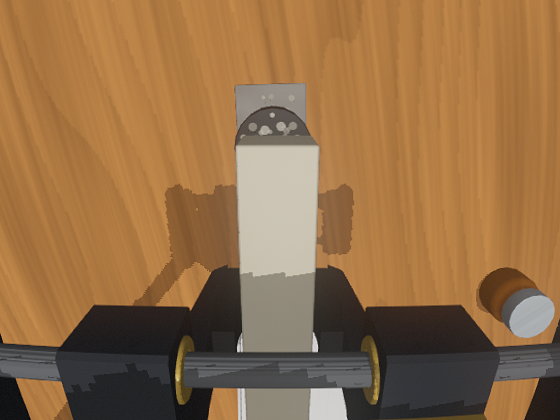

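The bar is held, about 28 mm between the pads, and level; the core is left standing. I'll carry it to the pan.

Emit:
servo_tool([
  [-2,0.8,-1],
  [-5,2,-2],
  [-9,3.5,-3],
  [-13,5,-3.5],
  [-17,6.6,-3.5],
  [-21,8.1,-3.5],
  [-25,9.7,-3.5],
  [-28.5,11,-3.5],
  [-31,12,-3.5],
  [-31.7,12.3,-3.5],
], turn=[0,-0.3,-0.6,-0.9,-1.2,-1.4,-1.7,-1.7,-1.7,-1.7])

```text
time: 8.78
eef_pos: [0.5593, 0.1048, 0.237]
ee_rot: [[0.144, 0.99, -0.001], [0.99, -0.144, 0.004], [0.004, -0.001, -1.0]]
wrist_force: [0.1, 0.3, -2.4]
grip_width: 0.0284
```

Emit:
servo_tool([
  [-2,0.1,0],
  [-5,0.4,-0.2],
  [-9,0.7,-0.2],
  [-13,1,-0.2],
  [-17,1.3,-0.2],
  [-21,1.6,-0.2],
  [-25,1.9,-0.2],
  [-28.5,2.1,-0.2],
  [-30.5,2.3,-0.2],
  [-31,2.3,-0.2],
], turn=[0,0,0,0,0,0,0,0,0,0])

```text
time: 9.62
eef_pos: [0.5362, -0.2079, 0.235]
ee_rot: [[0.147, 0.989, -0.004], [0.989, -0.147, 0.005], [0.004, -0.005, -1.0]]
wrist_force: [0.0, 0.7, -2.6]
grip_width: 0.0275
```

Emit:
servo_tool([
  [-2,0,0],
  [-5,-0.1,0],
  [-9,-0.1,0],
  [-13,-0.2,0],
  [-16.5,-0.2,0],
  [-20,-0.2,0],
  [-22.3,-0.2,0],
  [-23.2,-0.2,0],
  [-23.2,-0.2,0],
  [-23.2,-0.2,0],
], turn=[0,0,0,-0.4,-0.4,-0.4,-0.4,-0.4,-0.4,-0.4])

```text
time: 10.45
eef_pos: [0.5001, -0.4354, 0.2323]
ee_rot: [[0.14, 0.99, -0.006], [0.99, -0.14, 0.008], [0.007, -0.007, -1.0]]
wrist_force: [0.1, 0.2, -1.9]
grip_width: 0.0281
```

```bash
python3 -c "
from h import *
snap('w7');plan([(.506,-.43,.074,82.4),(.506,-.43,.0545,82.4)])"
```

```text
t 10.50 tcp [ 500.4 -434.9  232.8] yaw 82.0 grip 0.0276 F [ 0.4 -0.2 -2.9]
  -> (0.506, -0.43, 0.074, 82.4) xyz cm [0.46, 0.59, 15.88] turn -0.4 dist mm 159 j6~-33
  -> (0.506, -0.43, 0.0545, 82.4) xyz cm [-0.01, 0.01, 1.95] turn 0.0 dist mm 19 j6~-33
```

View pics/w7.png

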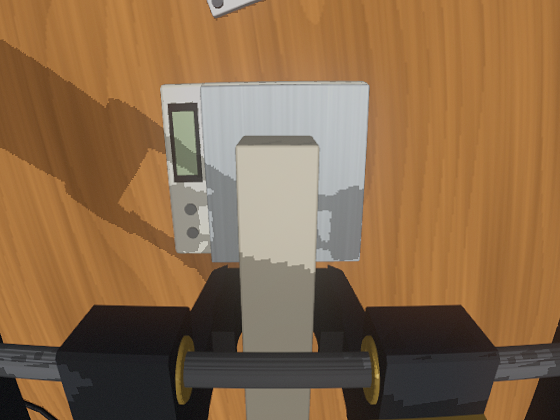

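Emit:
servo_tool([
  [0.1,0.1,1],
  [0.2,0.2,3],
  [0.3,0.3,6],
  [0.4,0.5,9],
  [0.5,0.6,11.5],
  [0.5,0.6,13.5],
  [0.5,0.6,15],
  [0.5,0.6,15.9],
  [0.5,0.6,15.9],
  [0.5,0.6,15.9],
], turn=[-0.4,-0.4,-0.4,-0.4,-0.4,-0.4,-0.4,-0.4,-0.4,-0.4])

```text
time: 11.33
eef_pos: [0.5063, -0.4284, 0.0734]
ee_rot: [[0.131, 0.991, -0.006], [0.991, -0.131, 0.008], [0.007, -0.007, -1.0]]
wrist_force: [0.6, -0.6, -2.4]
grip_width: 0.0278
```

```bash
python3 -c "
from h import *
c,im=load('w7')
P=np.array([onz(c,u,v,.05) for u,v in [(202,86),(368,85),(359,261),(212,262)]]);print(P.mean(0),rowsrect(P))
plan([(.506,-.43,.0545,82.4)])"
```

```text
[ 0.50581689 -0.43057464  0.05      ] ((505.7116394042969, -430.44610595703125), (162.67459106445312, 142.27392578125), 82.51001739501953)
t 11.33 tcp [ 506.3 -428.4   73.4] yaw 82.5 grip 0.0278 F [ 0.6 -0.6 -2.4]
  -> (0.506, -0.43, 0.0545, 82.4) xyz cm [-0.17, 0.0, 1.89] turn 0.1 dist mm 19 j6~-33
```

Both pan measurements agree at (506,-430). I'll lower slowly while watching the force.

Emit:
servo_tool([
  [-0.1,0,0.4],
  [-0.2,0,0.8],
  [-0.2,0,1.1],
  [-0.2,0,1.3],
  [-0.2,0,1.45],
  [-0.2,0,1.55],
  [-0.2,0,1.65],
  [-0.2,0,1.75],
  [-0.2,0,1.8],
  [-0.2,0,1.8],
], turn=[0,0,0,0,0,0,0,0,0,0])

```text
time: 12.17
eef_pos: [0.506, -0.4303, 0.0554]
ee_rot: [[0.131, 0.991, -0.006], [0.991, -0.131, 0.008], [0.007, -0.007, -1.0]]
wrist_force: [-0.8, -0.0, -2.6]
grip_width: 0.0279
```

Emit:
servo_tool([
  [0,0,0.02],
  [0,0,0.04],
  [0,0,0.06],
  [0,0,0.08],
  [0,0,0.1],
  [0,0,0.12],
  [0,0,0.14],
  [0,0,0.14],
  [0,0,0.14],
  [0,0,0.14],
], turn=[0,0,0,0,0,0,0,0,0,0])

```text
time: 13.0
eef_pos: [0.506, -0.4304, 0.0552]
ee_rot: [[0.131, 0.991, -0.006], [0.991, -0.131, 0.008], [0.007, -0.007, -1.0]]
wrist_force: [-3.1, 2.6, 5.9]
grip_width: 0.0275
```

Contact confirmed, with the force turning to +6 N. I'll release and retreat.

Emit:
servo_tool([
  [0,0,-0.05],
  [0,0,-0.05],
  [0,0,-0.05],
  [0,0,-0.05],
  [0,0,-0.05],
  [0,0,-0.05],
  [0,0,-0.05],
  [0,0,-0.05],
  [0,0,-0.05],
  [0,0,-0.05],
], turn=[0,0,0,0,0,0,0,0,0,0], gripper=5)

```text
time: 13.83
eef_pos: [0.506, -0.4304, 0.0556]
ee_rot: [[0.131, 0.991, -0.006], [0.991, -0.131, 0.008], [0.007, -0.007, -1.0]]
wrist_force: [0.5, 0.1, 0.2]
grip_width: 0.05
```

Emit:
servo_tool([
  [0,0,-1],
  [0,0,-2.5],
  [0,0,-4.5],
  [0,0,-7.5],
  [0,0,-11],
  [0,0,-15],
  [0,0,-19],
  [0,0,-22],
  [0,0,-22],
  [0,0,-22],
], turn=[0,0,0,0,0,0,0,0,0,0])

```text
time: 14.67
eef_pos: [0.5086, -0.4333, 0.2802]
ee_rot: [[0.131, 0.991, -0.0], [0.991, -0.131, 0.003], [0.003, -0.001, -1.0]]
wrist_force: [0.1, -0.0, -0.4]
grip_width: 0.0502
```

```bash
python3 -c "
from h import *
snap('w8');plan([(.55,-.05,.32,82),(.53,.33,.32,82),(.497,.475,.22,81)])"
```

```text
t 14.72 tcp [ 507.5 -432.3  277.2] yaw 82.5 grip 0.0503 F [-0.4 -0.4 -0.7]
  -> (0.55, -0.05, 0.32, 82) xyz cm [38.49, -0.82, -4.05] turn 0.5 dist mm 387 j6~3
  -> (0.53, 0.33, 0.32, 82) xyz cm [37.35, -7.27, 0.26] turn -0.0 dist mm 381 j6~40
  -> (0.497, 0.475, 0.22, 81) xyz cm [13.84, -5.24, 10.11] turn 1.0 dist mm 179 j6~53
```

View pics/w8.png

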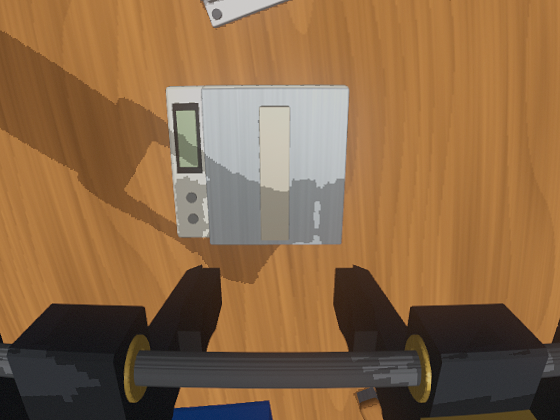

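The bar lies centred and square on the pan: bar x 260–290 and y 106–241, pan x 202–349 and y 88–244. The offset along y in the picture is the bar top's parallax. Back to the stack for the core.

Emit:
servo_tool([
  [38.5,-0.8,-4],
  [38.5,-0.8,-4],
  [38.5,-0.8,-4],
  [38.5,-0.8,-4],
  [38.5,-0.8,-4],
  [38.5,-0.8,-4],
  [38.5,-0.8,-4],
  [38.5,-0.8,-4],
  [38.5,-0.8,-4],
  [38.5,-0.8,-4],
], turn=[0.5,0.5,0.5,0.5,0.5,0.5,0.5,0.5,0.5,0.5], gripper=8.8)

```text
time: 15.55
eef_pos: [0.5493, -0.0448, 0.3179]
ee_rot: [[0.136, 0.991, -0.007], [0.991, -0.136, 0.009], [0.008, -0.008, -1.0]]
wrist_force: [0.8, -0.1, -0.5]
grip_width: 0.0877
```

Emit:
servo_tool([
  [37.3,-7.3,0],
  [37.3,-7.3,0],
  [37.3,-7.3,0],
  [37.3,-7.3,0],
  [37.3,-7.3,0],
  [37.3,-7.3,0],
  [37.3,-7.3,0],
  [37.3,-7.3,0],
  [37.3,-7.3,0],
  [37.3,-7.3,0],
], turn=[0,0,0,0,0,0,0,0,0,0])

```text
time: 16.38
eef_pos: [0.5259, 0.3392, 0.3186]
ee_rot: [[0.132, 0.991, -0.011], [0.991, -0.132, 0.01], [0.008, -0.012, -1.0]]
wrist_force: [0.6, -0.2, -0.3]
grip_width: 0.0881
```

Emit:
servo_tool([
  [13.8,-5.2,10],
  [13.8,-5.2,10],
  [13.8,-5.2,10],
  [13.8,-5.2,10],
  [13.8,-5.2,10],
  [13.8,-5.2,10],
  [13.8,-5.2,10],
  [13.8,-5.2,10],
  [13.8,-5.2,10],
  [13.8,-5.2,10],
], turn=[1,1,1,1,1,1,1,1,1,1])

```text
time: 17.22
eef_pos: [0.4929, 0.4828, 0.2223]
ee_rot: [[0.151, 0.988, -0.009], [0.988, -0.151, 0.011], [0.01, -0.011, -1.0]]
wrist_force: [0.2, -0.1, 0.8]
grip_width: 0.0881
```

```bash
python3 -c "
from h import *
snap('w9');plan([(.498,.487,.1,81),(.498,.487,.044,81)])"
```

```text
t 17.27 tcp [492.7 482.9 222.2] yaw 81.3 grip 0.0877 F [ 0.5 -0.1  0.9]
  -> (0.498, 0.487, 0.1, 81) xyz cm [0.37, 0.59, 12.22] turn 0.3 dist mm 122 j6~53
  -> (0.498, 0.487, 0.044, 81) xyz cm [-0.05, 0.06, 5.6] turn 0.0 dist mm 56 j6~53
```

View pics/w9.png

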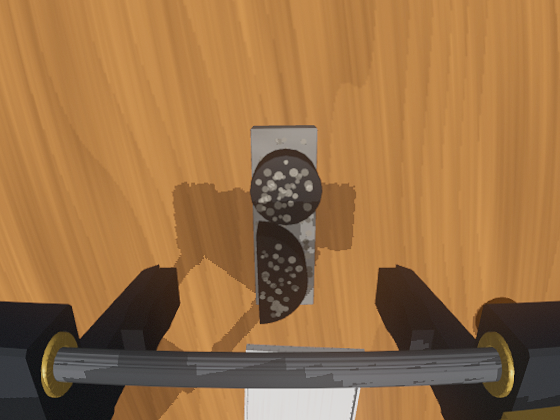

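Core top circle is near (287,189) with r≈35, side wall showing above. The half core's flat edge runs from (258,222) to (261,324).

```bash
python3 - <<'E'
from h import *
c,im=load("w9")
print("core",onz(c,286.5,189,.07)*1000)
a,b=[onz(c,*q,.07)[:2]*1000 for q in [(258,222),(261,324)]]
print("half",a,b,np.linalg.norm(a-b),np.degrees(np.arctan2(*(a-b)[::-1])),"arc",onz(c,308,270,.07)*1000)
P=np.array([onz(c,u,v,.03) for u,v in [(251,127),(317,127),(313,303)]]);print("beam",(P*1000).round(),(P[0]+P[2])/2)
z=cv2.resize(im[110:340,220:350],None,fx=2.6,fy=2.6,interpolation=cv2.INTER_CUBIC)
for h,u,v,r in[(.07,286.5,189,.03)]:
    C=onz(c,u,v,h)
    for t in np.linspace(0,6.28,60):
        q=proj(c,C+r*np.array([np.cos(t),np.sin(t),0])); cv2.circle(z,tuple(int(k) for k in (q-[220,110])*2.6),1,(0,255,0),-1)
cv2.imwrite("pics/z9.png",z)
plan([(.498,.487,.1,81)])
E
```

```text
core [498.56173567 486.72655315  70.        ]
half [470.6261458  461.88473214] [456.28388162 361.53342425] 101.37102908431278 81.86633733591563 arc [506.73872375 411.05069859  70.        ]
beam [[475. 537.  30.]
 [533. 529.  30.]
 [507. 352.  30.]] [0.49093541 0.44478925 0.03      ]
t 17.27 tcp [492.7 482.9 222.2] yaw 81.3 grip 0.0877 F [ 0.5 -0.1  0.9]
  -> (0.498, 0.487, 0.1, 81) xyz cm [0.37, 0.59, 12.22] turn 0.3 dist mm 122 j6~53
```

View pics/z9.png

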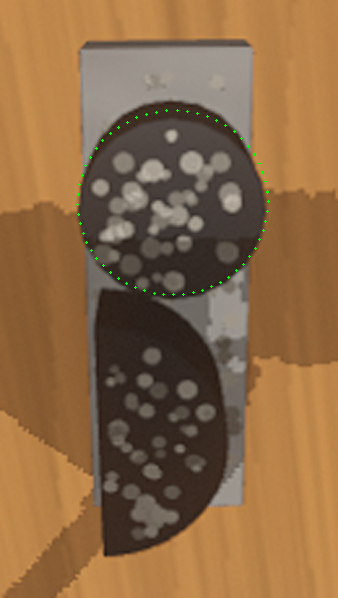

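Emit:
servo_tool([
  [0.3,0.6,1.5],
  [0.3,0.6,4.5],
  [0.3,0.6,8],
  [0.3,0.6,10.5],
  [0.3,0.6,12],
  [0.3,0.6,12.2],
  [0.3,0.6,12.2],
  [0.3,0.6,12.2],
  [0.3,0.6,12.2],
  [0.3,0.6,12.2],
], turn=[0.3,0.3,0.3,0.3,0.3,0.3,0.3,0.3,0.3,0.3])

```text
time: 18.1
eef_pos: [0.4993, 0.4875, 0.1028]
ee_rot: [[0.156, 0.988, -0.006], [0.988, -0.156, 0.014], [0.013, -0.008, -1.0]]
wrist_force: [0.4, 0.6, 0.4]
grip_width: 0.0876
```

```bash
python3 -c "
from h import *
snap('w10');plan([(.4985,.4862,.04,81)])"
```

```text
t 18.15 tcp [499.1 487.3 102.5] yaw 81.0 grip 0.0879 F [-0.1  0.5  0.6]
  -> (0.4985, 0.4862, 0.04, 81) xyz cm [-0.2, 0.02, 6.24] turn 0.0 dist mm 62 j6~53
```

View pics/w10.png

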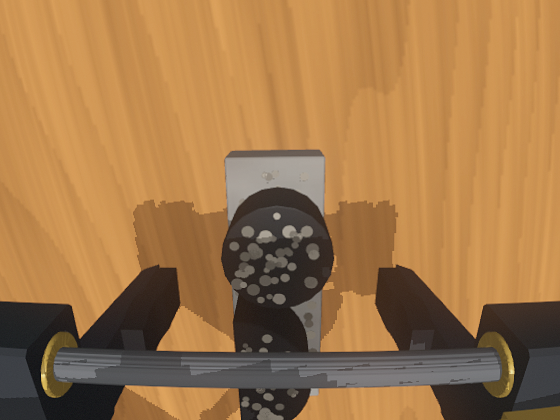

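The core is centred between the fingers: columns 222–333, mid 277.5, against a finger mid of 277. I'll descend and grip.

Emit:
servo_tool([
  [-0.1,0,1],
  [-0.2,0,2],
  [-0.2,0,3],
  [-0.2,0,4],
  [-0.2,0,5],
  [-0.2,0,5.7],
  [-0.2,0,6.1],
  [-0.2,0,6.2],
  [-0.2,0,6.2],
  [-0.2,0,6.2],
], turn=[0,0,0,0,0,0,0,0,0,0])

```text
time: 18.98
eef_pos: [0.4987, 0.4865, 0.0408]
ee_rot: [[0.156, 0.988, -0.006], [0.988, -0.156, 0.014], [0.013, -0.008, -1.0]]
wrist_force: [0.6, -0.3, -0.3]
grip_width: 0.0875
```

Emit:
servo_tool([
  [0,0,0],
  [0,0,0],
  [0,0,0],
  [0,0,0],
  [0,0,0],
  [0,0,0],
  [0,0,0],
  [0,0,0],
  [0,0,0],
  [0,0,0],
], turn=[0,0,0,0,0,0,0,0,0,0], gripper=5, force=25)

```text
time: 19.82
eef_pos: [0.4989, 0.4866, 0.0412]
ee_rot: [[0.156, 0.988, -0.006], [0.988, -0.156, 0.014], [0.013, -0.008, -1.0]]
wrist_force: [-0.3, -0.7, 3.4]
grip_width: 0.0595
```

Emit:
servo_tool([
  [0,0,-0.3],
  [0,0,-0.8],
  [0,0,-1.5],
  [0,0,-2.5],
  [0,0,-4],
  [0,0,-6],
  [0,0,-9],
  [0,0,-12],
  [0,0,-15],
  [0,0,-16],
], turn=[0,0,0,0,0,0,0,0,0,0])

```text
time: 20.65
eef_pos: [0.5021, 0.4864, 0.2092]
ee_rot: [[0.156, 0.988, 0.002], [0.988, -0.156, 0.021], [0.022, -0.001, -1.0]]
wrist_force: [1.3, 1.2, -0.9]
grip_width: 0.0596
```

```bash
python3 -c "
from h import *
snap('w11');plan([(.60,.25,.22,82),(.661,.019,.20,82)])"
```

```text
t 20.70 tcp [502.5 486.7 209.5] yaw 81.0 grip 0.0597 F [ 0.6  0.9 -0.5]
  -> (0.6, 0.25, 0.22, 82) xyz cm [-21.83, 13.33, -1.55] turn -1.0 dist mm 256 j6~31
  -> (0.661, 0.019, 0.2, 82) xyz cm [-22.07, 9.26, 1.51] turn 0.0 dist mm 240 j6~10
```

View pics/w11.png

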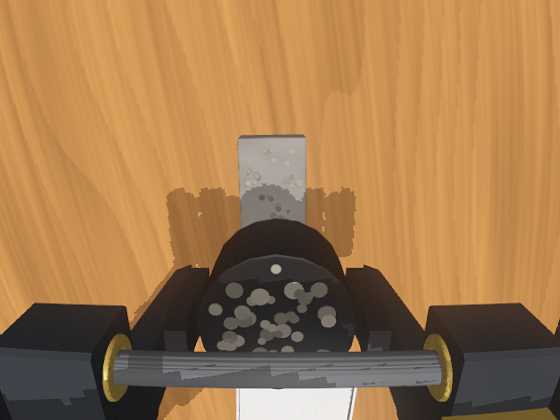

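The core is held upright (grip 59.6 mm). I'll carry it to the platen.

Emit:
servo_tool([
  [-1.5,1,-0.5],
  [-4,2.5,-1],
  [-7.5,4.5,-1.5],
  [-11,6.7,-1.5],
  [-14.5,8.8,-1.5],
  [-17.5,10.7,-1.5],
  [-20,12.2,-1.5],
  [-21.5,13.1,-1.5],
  [-21.8,13.3,-1.5],
  [-21.8,13.3,-1.5],
], turn=[0,-0.5,-1,-1,-1,-1,-1,-1,-1,-1])

```text
time: 21.53
eef_pos: [0.5995, 0.2488, 0.218]
ee_rot: [[0.141, 0.99, 0.001], [0.99, -0.141, 0.022], [0.022, -0.002, -1.0]]
wrist_force: [0.4, 0.2, -3.2]
grip_width: 0.0595
```

Emit:
servo_tool([
  [-1.5,0.6,0],
  [-4,1.7,0],
  [-7.5,3.1,0.5],
  [-11,4.6,1],
  [-14.5,6.1,1.5],
  [-17.5,7.4,1.5],
  [-20,8.4,1.5],
  [-21.6,9.1,1.5],
  [-22.1,9.3,1.5],
  [-22.1,9.3,1.5],
], turn=[0,0,0,0,0,0,0,0,0,0])

```text
time: 22.37
eef_pos: [0.6603, 0.0174, 0.1974]
ee_rot: [[0.142, 0.99, 0.0], [0.99, -0.142, 0.022], [0.022, -0.003, -1.0]]
wrist_force: [-0.2, 0.0, -3.6]
grip_width: 0.059
```

```bash
python3 -c "
from h import *
snap('w12');plan([(.661,.019,.055,82),(.661,.019,.034,82)]);print(bot.get_state()['ee_rot'])"
```

```text
t 22.42 tcp [660.1  18.5 197.5] yaw 81.9 grip 0.0597 F [ 0.2  0.5 -2.8]
  -> (0.661, 0.019, 0.055, 82) xyz cm [-0.26, 0.13, 14.25] turn -0.1 dist mm 143 j6~10
  -> (0.661, 0.019, 0.034, 82) xyz cm [-0.05, 0.01, 2.1] turn 0.0 dist mm 21 j6~10
[[ 1.41284631e-01  9.89969015e-01  4.48260636e-05]
 [ 9.89713904e-01 -1.41249250e-01  2.26944530e-02]
 [ 2.24731370e-02 -3.16201244e-03 -9.99742447e-01]]
```

View pics/w12.png

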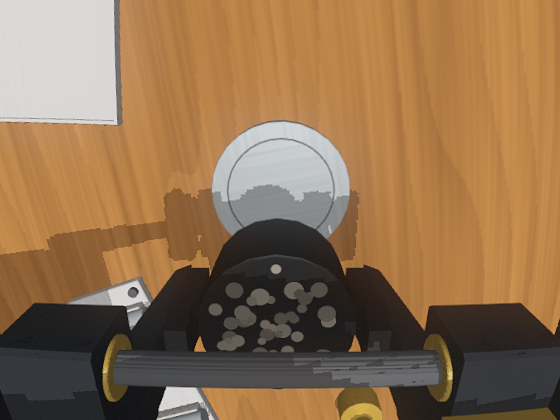

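```bash
python3 -c "
from h import *
c,im=load('w12')
print(proj(c,(.661,.019,.022)),[proj(c,(.661+.062*np.cos(a),.019+.062*np.sin(a),.022)).round() for a in np.radians([-8,82,172])])"
```

```text
[279.46536104 188.26474004] [array([349., 188.]), array([279., 116.]), array([210., 189.])]
```

Emit:
servo_tool([
  [-0.1,0.1,1.5],
  [-0.2,0.1,4.5],
  [-0.3,0.1,8],
  [-0.3,0.1,11],
  [-0.3,0.1,13],
  [-0.3,0.1,14],
  [-0.3,0.1,14.5],
  [-0.3,0.1,14.8],
  [-0.3,0.1,14.8],
  [-0.3,0.1,14.8],
], turn=[0,0,0,0,0,0,0,0,0,0])

```text
time: 23.25
eef_pos: [0.6621, 0.0192, 0.0514]
ee_rot: [[0.141, 0.99, 0.003], [0.99, -0.141, 0.023], [0.023, -0.0, -1.0]]
wrist_force: [0.5, -0.3, -1.8]
grip_width: 0.0592
```

```bash
python3 -c "
from h import *
plan([(.661,.019,.034,82)])"
```

```text
t 23.25 tcp [662.1  19.2  51.4] yaw 81.9 grip 0.0592 F [ 0.5 -0.3 -1.8]
  -> (0.661, 0.019, 0.034, 82) xyz cm [-0.07, -0.11, 1.74] turn -0.1 dist mm 17 j6~10
```

```bash
python3 - <<'E'
from h import *
def draw(tag,x0,y0,x1,y1,k,Cs,col):
    c,im=load(tag); z=cv2.resize(im[y0:y1,x0:x1],None,fx=k,fy=k,interpolation=cv2.INTER_CUBIC)
    for C,cl in zip(Cs,col):
        for t in np.linspace(0,6.28,90):
            q=proj(c,np.array(C)+.062*np.array([np.cos(t),np.sin(t),0])); cv2.circle(z,tuple(int(v) for v in (q-[x0,y0])*k+k/2),1,cl,-1)
    return z
Cs=[(.661,.019,.022),(.662,.0145,.022)]; cl=[(0,255,0),(0,0,255)]
a=draw("w12",200,105,360,235,2.4,Cs,cl); b=draw("w3",290,155,395,255,3.1,Cs,cl)
im=np.zeros((320,720,3),np.uint8); im[:a.shape[0],:a.shape[1]]=a; im[:b.shape[0],390:390+b.shape[1]]=b[:,:330]
cv2.imwrite("pics/z12.png",im)
c=bot.calibration('side'); i=cv2.imread('pics/side0.png'); 
json.dump({k:np.array(v).tolist() for k,v in c.items()},open("pics/side0.json","w"))
json.dump({k:np.array(v).tolist() for k,v in bot.calibration('scene').items()},open("pics/scene0.json","w"))
a=draw("side0",223,198,283,238,6,Cs,cl); b=draw("scene0",262,222,317,270,6,Cs,cl)
im=np.zeros((290,720,3),np.uint8); im[:a.shape[0],:a.shape[1]]=a; im[:b.shape[0],380:380+b.shape[1]]=b
cv2.imwrite("pics/z13.png",im)
E
```

```text
(no output)
```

View pics/z12.png

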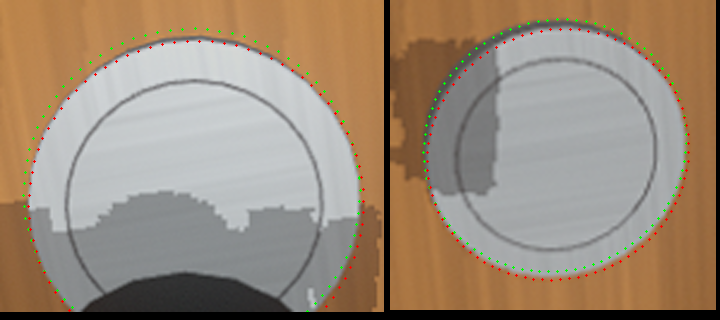

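View pics/z13.png

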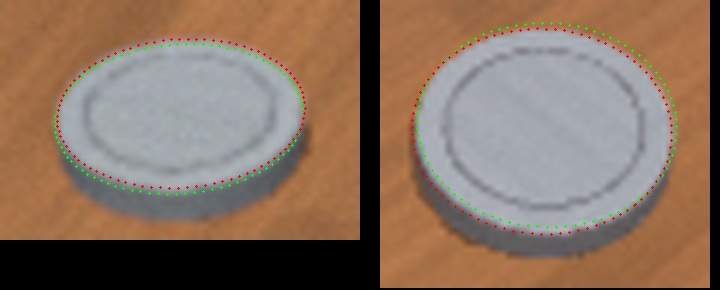

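The red overlay at (662,14.5) fits the scene and w12 pictures better; the side view and w3 lie in between. My earlier circle included the side wall. I'll use (661.5,15.5).

```bash
python3 -c "
from h import *
plan([(.6615,.0155,.0345,82)])"
```

```text
t 23.25 tcp [662.1  19.2  51.4] yaw 81.9 grip 0.0592 F [ 0.5 -0.3 -1.8]
  -> (0.6615, 0.0155, 0.0345, 82) xyz cm [-0.41, -0.01, 1.68] turn -0.1 dist mm 17 j6~9
```

Emit:
servo_tool([
  [-0.2,0,0.3],
  [-0.4,0,0.7],
  [-0.4,0,1],
  [-0.4,0,1.2],
  [-0.4,0,1.35],
  [-0.4,0,1.45],
  [-0.4,0,1.55],
  [-0.4,0,1.65],
  [-0.4,0,1.7],
  [-0.4,0,1.7],
], turn=[0,0,0,0,0,0,0,0,0,0])

```text
time: 24.08
eef_pos: [0.6615, 0.0156, 0.0341]
ee_rot: [[0.141, 0.99, 0.003], [0.99, -0.141, 0.023], [0.023, -0.0, -1.0]]
wrist_force: [-0.1, -0.2, -3.0]
grip_width: 0.0594
```

Emit:
servo_tool([
  [0,0,0.02],
  [0,0,0.04],
  [0,0,0.06],
  [0,0,0.08],
  [0,0,0.1],
  [0,0,0.12],
  [0,0,0.12],
  [0,0,0.12],
  [0,0,0.12],
  [0,0,0.12],
], turn=[0,0,0,0,0,0,0,0,0,0])

```text
time: 24.92
eef_pos: [0.6616, 0.0158, 0.0334]
ee_rot: [[0.141, 0.99, 0.003], [0.99, -0.141, 0.023], [0.023, -0.0, -1.0]]
wrist_force: [-1.4, 0.7, 2.7]
grip_width: 0.0591
```

Emit:
servo_tool([
  [0,0,0],
  [0,0,0],
  [0,0,0],
  [0,0,0],
  [0,0,0],
  [0,0,0],
  [0,0,0],
  [0,0,0],
  [0,0,0],
  [0,0,0],
], turn=[0,0,0,0,0,0,0,0,0,0], gripper=8.4)

```text
time: 25.75
eef_pos: [0.6616, 0.0158, 0.0334]
ee_rot: [[0.141, 0.99, 0.003], [0.99, -0.141, 0.023], [0.023, -0.0, -1.0]]
wrist_force: [0.5, 0.9, -0.0]
grip_width: 0.0839
```

Emit:
servo_tool([
  [0,0,-1],
  [0,0,-2.5],
  [0,0,-4.5],
  [0,0,-7.5],
  [0,0,-11],
  [0,0,-15],
  [0,0,-19],
  [0,0,-22],
  [0,0,-22],
  [0,0,-22],
], turn=[0,0,0,0,0,0,0,0,0,0])

```text
time: 26.58
eef_pos: [0.663, 0.0106, 0.2589]
ee_rot: [[0.141, 0.99, 0.012], [0.99, -0.141, 0.023], [0.024, 0.008, -1.0]]
wrist_force: [-0.4, -0.3, -0.9]
grip_width: 0.0838
```

```bash
python3 -c "
from h import *
snap('w14');plan([(.56,.22,.26,82),(.485,.403,.20,81.7)])"
```

```text
t 26.63 tcp [661.5  10.7 255.8] yaw 81.9 grip 0.0839 F [-0.1  0.2 -0.2]
  -> (0.56, 0.22, 0.26, 82) xyz cm [19.3, -12.99, -0.01] turn -0.1 dist mm 233 j6~29
  -> (0.485, 0.403, 0.2, 81.7) xyz cm [16.93, -10.0, 6.36] turn 0.3 dist mm 207 j6~48
```

View pics/w14.png

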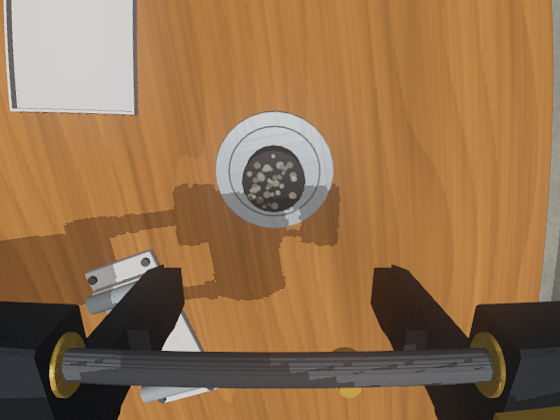

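```bash
python3 -c "
from h import *
c,im=load('w14')
print(onz(c,273.5,181.5,.062)*1000,onz(c,274.5,169.5,.022)*1000)"
```

```text
[660.65974418  14.3198401   62.        ] [662.18228513  18.02033415  22.        ]
```

Emit:
servo_tool([
  [19.3,-13,0],
  [19.3,-13,0],
  [19.3,-13,0],
  [19.3,-13,0],
  [19.3,-13,0],
  [19.3,-13,0],
  [19.3,-13,0],
  [19.3,-13,0],
  [19.3,-13,0],
  [19.3,-13,0],
], turn=[0,0,0,0,0,0,0,0,0,0], gripper=8.0)

```text
time: 27.47
eef_pos: [0.5601, 0.2187, 0.2589]
ee_rot: [[0.142, 0.99, 0.005], [0.99, -0.142, 0.022], [0.022, 0.002, -1.0]]
wrist_force: [-0.3, -0.4, 0.7]
grip_width: 0.0802
```

Emit:
servo_tool([
  [16.9,-10,6],
  [16.9,-10,6],
  [16.9,-10,6],
  [16.9,-10,6],
  [16.9,-10,6],
  [16.9,-10,6],
  [16.9,-10,6],
  [16.9,-10,6],
  [16.9,-10,6],
  [16.9,-10,6],
], turn=[0.3,0.3,0.3,0.3,0.3,0.3,0.3,0.3,0.3,0.3])

```text
time: 28.3
eef_pos: [0.4868, 0.4, 0.2031]
ee_rot: [[0.15, 0.989, 0.006], [0.988, -0.15, 0.022], [0.023, 0.003, -1.0]]
wrist_force: [-0.6, -0.0, -0.1]
grip_width: 0.0801
```

```bash
python3 -c "
from h import *
c,im=snap('w15');plan([(.485,.403,.1,81.7)]);print(bot.get_state()['ee_rot'][2])
z=im[60:345,190:370];cv2.imwrite('pics/z15.png',cv2.resize(z,None,fx=2,fy=2,interpolation=2))"
```

```text
t 28.35 tcp [486.7 400.2 203.1] yaw 81.4 grip 0.0799 F [ 0.5 -0.6  0.5]
  -> (0.485, 0.403, 0.1, 81.7) xyz cm [0.02, -0.24, 10.32] turn -0.3 dist mm 103 j6~48
[ 0.0227988   0.00298718 -0.99973561]
```

View pics/z15.png

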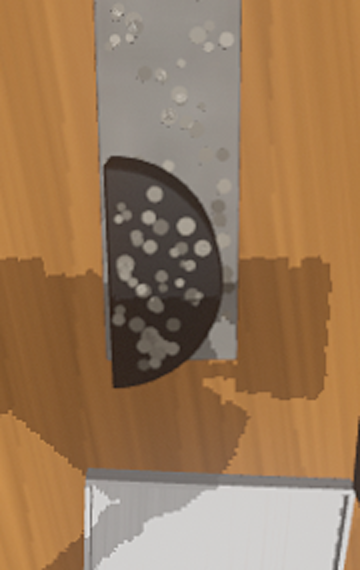

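The half core's flat face runs from zoom (106,168) to (114,387), with the arc apex near x=221. On the core check, core and platen centres are within about 4 mm.

```bash
python3 - <<'E'
from h import *
c,im=load('w15'); f=lambda x,y,z:onz(c,190+x/2-.25,60+y/2-.25,z)*1000
a=f(106,168,.07); b=f(114,387,.07); print(a,b,np.linalg.norm(a-b)); d=a-b; d/=np.linalg.norm(d); print(np.degrees(np.arctan2(d[1],d[0])))
print("half via lower",b+45*d+22.5*np.array([d[1],-d[0],0]),"upper",a-45*d+22.5*np.array([d[1],-d[0],0]),"apex",f(221,272,.07))
plan([(.485,.404,.1,81.7)])
E
```

```text
[467.823938  449.4631694  70.       ] [455.46257406 362.17215831  70.        ] 88.16191884423158
81.93988277692382
half via lower [484.04985028 403.57285442  70.        ] upper [483.79212915 401.75293075  70.        ] apex [504.74038289 403.38233525  70.        ]
t 28.35 tcp [486.7 400.2 203.1] yaw 81.4 grip 0.0799 F [ 0.5 -0.6  0.5]
  -> (0.485, 0.404, 0.1, 81.7) xyz cm [0.12, -0.25, 10.32] turn -0.3 dist mm 103 j6~48
```

Emit:
servo_tool([
  [0.0,-0.3,1.5],
  [0,-0.3,4.5],
  [0,-0.3,8],
  [0,-0.3,9.5],
  [0,-0.3,10.3],
  [0,-0.3,10.3],
  [0,-0.3,10.3],
  [0,-0.3,10.3],
  [0,-0.3,10.3],
  [0,-0.3,10.3],
], turn=[-0.5,-0.5,-0.5,-0.5,-0.5,-0.5,-0.5,-0.5,-0.5,-0.5])

```text
time: 29.18
eef_pos: [0.4854, 0.4036, 0.1021]
ee_rot: [[0.141, 0.99, 0.009], [0.99, -0.141, 0.024], [0.025, 0.005, -1.0]]
wrist_force: [0.6, -0.3, 0.6]
grip_width: 0.0802
```

```bash
python3 -c "
from h import *
snap('w16');plan([(.484,.403,.045,81.9)])"
```

```text
t 29.23 tcp [485.2 403.5 101.8] yaw 81.9 grip 0.0801 F [ 0.3  1.  -0.6]
  -> (0.484, 0.403, 0.045, 81.9) xyz cm [-0.21, -0.14, 5.67] turn 0.0 dist mm 57 j6~48
```

View pics/w16.png

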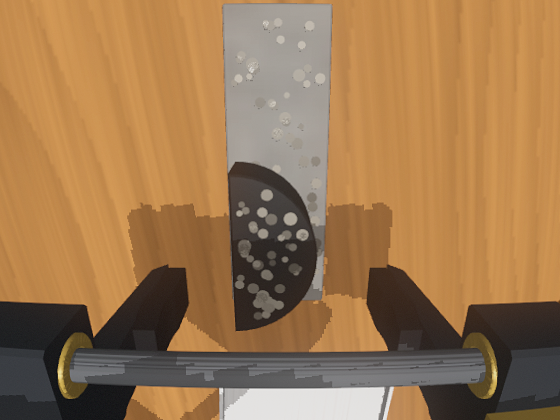

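The half core spans columns 231–316 (mid 274) between the fingers. I'll descend, grip and lift.

Emit:
servo_tool([
  [-0.1,-0.2,1],
  [-0.2,-0.2,2],
  [-0.2,-0.2,3],
  [-0.2,-0.2,4],
  [-0.2,-0.2,4.8],
  [-0.2,-0.2,5.3],
  [-0.2,-0.2,5.6],
  [-0.2,-0.2,5.6],
  [-0.2,-0.2,5.6],
  [-0.2,-0.2,5.6],
], turn=[0,0,0,0,0,0,0,0,0,0])

```text
time: 30.07
eef_pos: [0.4838, 0.4035, 0.0462]
ee_rot: [[0.141, 0.99, 0.009], [0.99, -0.141, 0.024], [0.025, 0.006, -1.0]]
wrist_force: [-0.4, -0.3, -0.1]
grip_width: 0.08
```

Emit:
servo_tool([
  [0,0,0],
  [0,0,0],
  [0,0,0],
  [0,0,0],
  [0,0,0],
  [0,0,0],
  [0,0,0],
  [0,0,0],
  [0,0,0],
  [0,0,0],
], turn=[0,0,0,0,0,0,0,0,0,0], gripper=3.5, force=25)

```text
time: 30.9
eef_pos: [0.4838, 0.4035, 0.0463]
ee_rot: [[0.141, 0.99, 0.009], [0.99, -0.141, 0.024], [0.025, 0.006, -1.0]]
wrist_force: [-0.7, -1.5, 2.1]
grip_width: 0.0445
```

Emit:
servo_tool([
  [0,0,-0.3],
  [0,0,-0.8],
  [0,0,-1.5],
  [0,0,-2.5],
  [0,0,-4],
  [0,0,-6],
  [0,0,-8],
  [0,0,-10],
  [0,0,-12],
  [0,0,-12],
], turn=[0,0,0,0,0,0,0,0,0,0])

```text
time: 31.73
eef_pos: [0.4855, 0.4026, 0.1726]
ee_rot: [[0.141, 0.99, 0.017], [0.99, -0.141, 0.03], [0.032, 0.013, -0.999]]
wrist_force: [1.6, 0.6, -1.8]
grip_width: 0.0446
```

```bash
python3 -c "
from h import *
snap('w17');plan([(.4755,.192,.17,78.5)]);print(bot.get_state()['ee_rot'][2])"
```

```text
t 31.78 tcp [484.6 402.  170.2] yaw 81.9 grip 0.0448 F [-0.   0.7 -2.4]
  -> (0.4755, 0.192, 0.17, 78.5) xyz cm [-20.91, 2.06, -0.59] turn 3.4 dist mm 210 j6~33
[ 0.03043701  0.01075367 -0.99947884]
```

View pics/w17.png

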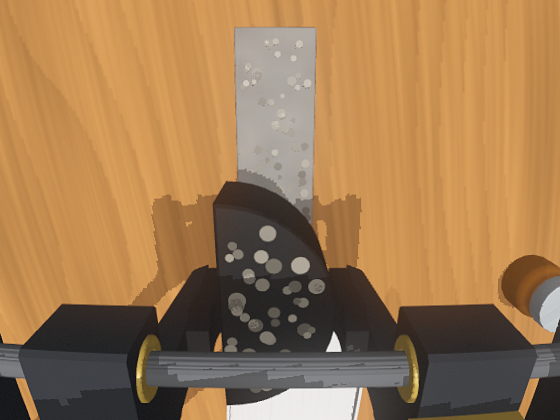

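The half core is held level (44.6 mm). I'll move over the tray.

Emit:
servo_tool([
  [-1.5,0.2,0],
  [-4,0.4,-0.2],
  [-7.5,0.8,-0.4],
  [-11,1.1,-0.6],
  [-14.5,1.5,-0.6],
  [-17.5,1.8,-0.6],
  [-19.5,2,-0.6],
  [-20.9,2.1,-0.6],
  [-20.9,2.1,-0.6],
  [-20.9,2.1,-0.6],
], turn=[0.5,1,1.5,2,2.5,3,3.4,3.4,3.4,3.4])

```text
time: 32.62
eef_pos: [0.4748, 0.1907, 0.1686]
ee_rot: [[0.201, 0.979, 0.013], [0.979, -0.202, 0.028], [0.03, 0.007, -1.0]]
wrist_force: [0.7, -0.1, -2.2]
grip_width: 0.0446
```

```bash
python3 -c "
from h import *
snap('w18');plan([(.4755,.192,.035,78.5)]);print(bot.get_state()['ee_rot'][2])"
```

```text
t 32.67 tcp [475.2 191.5 169. ] yaw 78.4 grip 0.0443 F [ 0.1 -0.5 -2.4]
  -> (0.4755, 0.192, 0.035, 78.5) xyz cm [-0.35, -0.08, 13.4] turn -0.1 dist mm 134 j6~33
[ 0.03049935  0.00739553 -0.99950743]
```

View pics/w18.png

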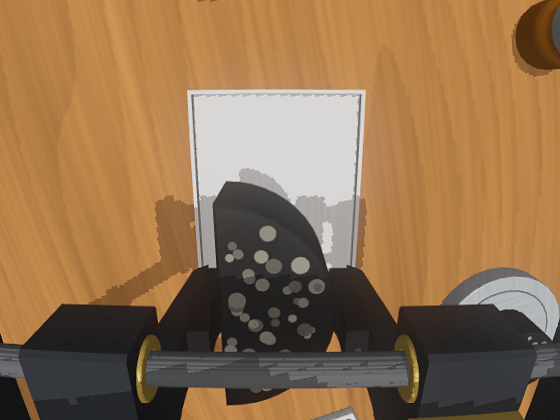

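The tray's far edge is at row 91, columns 188–365. I'll check that against the estimate.

```bash
python3 -c "
from h import *
c,im=load('w18')
a,b=[onz(c,u,v,.012)[:2]*1000 for u,v in [(188,91),(365,91)]]; print(a,b,np.linalg.norm(a-b)); d=(b-a)/np.linalg.norm(b-a); n=np.array([-d[1],d[0]]); print('ang',np.degrees(np.arctan2(n[1],n[0])),'centre',(a+b)/2-85*n)"
```

```text
[423.86559185 288.86337354] [559.82567472 260.76616132] 138.83298408080535
ang 78.3237491364474 centre [474.64321518 191.57369097]
```

Emit:
servo_tool([
  [-0.1,0,1.5],
  [-0.2,-0.1,4.5],
  [-0.3,-0.1,8],
  [-0.3,-0.1,10.5],
  [-0.3,-0.1,12],
  [-0.3,-0.1,13],
  [-0.3,-0.1,13.4],
  [-0.3,-0.1,13.4],
  [-0.3,-0.1,13.4],
  [-0.3,-0.1,13.4],
], turn=[0,0,0,0,0,0,0,0,0,0])

```text
time: 33.5
eef_pos: [0.4768, 0.1932, 0.0364]
ee_rot: [[0.2, 0.98, 0.016], [0.979, -0.2, 0.029], [0.032, 0.01, -0.999]]
wrist_force: [0.2, -0.3, -2.5]
grip_width: 0.0441
```

```bash
python3 -c "
from h import *
plan([(.4755,.192,.0195,78.5)])"
```

```text
t 33.50 tcp [476.8 193.2  36.4] yaw 78.5 grip 0.0441 F [ 0.2 -0.3 -2.5]
  -> (0.4755, 0.192, 0.0195, 78.5) xyz cm [-0.2, -0.12, 1.68] turn -0.0 dist mm 17 j6~33
```

Emit:
servo_tool([
  [-0.1,-0.1,0.4],
  [-0.2,-0.1,0.8],
  [-0.2,-0.1,1.1],
  [-0.2,-0.1,1.3],
  [-0.2,-0.1,1.4],
  [-0.2,-0.1,1.5],
  [-0.2,-0.1,1.6],
  [-0.2,-0.1,1.65],
  [-0.2,-0.1,1.7],
  [-0.2,-0.1,1.7],
], turn=[0,0,0,0,0,0,0,0,0,0])

```text
time: 34.33
eef_pos: [0.4757, 0.192, 0.0195]
ee_rot: [[0.2, 0.98, 0.016], [0.979, -0.2, 0.029], [0.032, 0.01, -0.999]]
wrist_force: [-1.1, -0.3, -1.1]
grip_width: 0.0446
```

Emit:
servo_tool([
  [0,0,0.02],
  [0,0,0.04],
  [0,0,0.06],
  [0,0,0.08],
  [0,0,0.1],
  [0,0,0.12],
  [0,0,0.12],
  [0,0,0.12],
  [0,0,0.12],
  [0,0,0.12],
], turn=[0,0,0,0,0,0,0,0,0,0])

```text
time: 35.17
eef_pos: [0.4758, 0.1921, 0.0194]
ee_rot: [[0.2, 0.98, 0.016], [0.979, -0.2, 0.029], [0.032, 0.009, -0.999]]
wrist_force: [-4.5, -0.7, 10.2]
grip_width: 0.0445
```

Emit:
servo_tool([
  [0,0,-0.05],
  [0,0,-0.05],
  [0,0,-0.05],
  [0,0,-0.05],
  [0,0,-0.05],
  [0,0,-0.05],
  [0,0,-0.05],
  [0,0,-0.05],
  [0,0,-0.05],
  [0,0,-0.05],
], turn=[0,0,0,0,0,0,0,0,0,0], gripper=6.5)

```text
time: 36.0
eef_pos: [0.4758, 0.1921, 0.0198]
ee_rot: [[0.2, 0.98, 0.016], [0.979, -0.2, 0.029], [0.032, 0.009, -0.999]]
wrist_force: [-0.2, -0.2, -0.7]
grip_width: 0.0655
```

Emit:
servo_tool([
  [0,0,-1],
  [0,0,-2.5],
  [0,0,-4.5],
  [0,0,-7.5],
  [0,0,-11],
  [0,0,-14],
  [0,0,-17],
  [0,0,-19],
  [0,0,-20],
  [0,0,-20],
], turn=[0,0,0,0,0,0,0,0,0,0])

```text
time: 36.83
eef_pos: [0.4743, 0.1867, 0.2233]
ee_rot: [[0.2, 0.98, 0.021], [0.979, -0.2, 0.031], [0.035, 0.015, -0.999]]
wrist_force: [0.5, 0.3, 0.0]
grip_width: 0.0651
```

```bash
python3 -c "
from h import *
snap('w19');plan([(.490,.444,.20,81.5)]);print(bot.get_state()['ee_rot'][2])"
```

```text
t 36.88 tcp [473.2 186.4 221. ] yaw 78.5 grip 0.0651 F [-0.2  0.8 -0.1]
  -> (0.49, 0.444, 0.2, 81.5) xyz cm [25.49, -3.54, 2.9] turn -3.0 dist mm 259 j6~51
[ 0.03310179  0.01172692 -0.99938319]
```

View pics/w19.png

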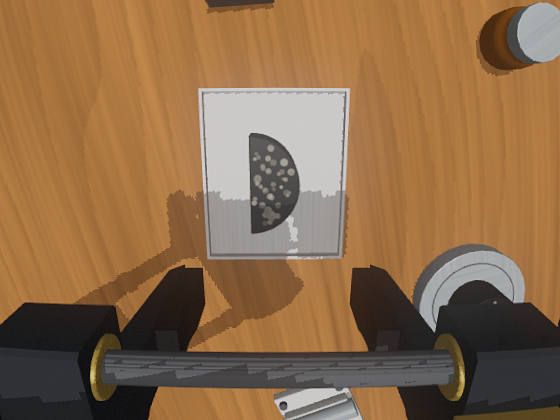

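The half core sits centred in the tray, flat face to -x: piece at cols 249–299, rows 133–234, tray at cols 199–350, rows 88–258. Last is the beam.

Emit:
servo_tool([
  [25.5,-3.5,2.9],
  [25.5,-3.5,2.9],
  [25.5,-3.5,2.9],
  [25.5,-3.5,2.9],
  [25.5,-3.5,2.9],
  [25.5,-3.5,2.9],
  [25.5,-3.5,2.9],
  [25.5,-3.5,2.9],
  [25.5,-3.5,2.9],
  [25.5,-3.5,2.9],
], turn=[-3,-3,-3,-3,-3,-3,-3,-3,-3,-3], gripper=8.8)

```text
time: 37.72
eef_pos: [0.4898, 0.4421, 0.1985]
ee_rot: [[0.149, 0.989, 0.016], [0.988, -0.149, 0.028], [0.03, 0.012, -0.999]]
wrist_force: [-0.2, 0.2, 0.2]
grip_width: 0.0881
```

```bash
python3 -c "
from h import *
c,im=snap('w20');plan([(.490,.444,.07,81.5)])
"
```

```text
t 37.77 tcp [490.2 442.  199.1] yaw 81.4 grip 0.0880 F [-0.1 -0.5  0.1]
  -> (0.49, 0.444, 0.07, 81.5) xyz cm [-0.2, -0.21, 12.91] turn -0.1 dist mm 129 j6~51
```

View pics/w20.png

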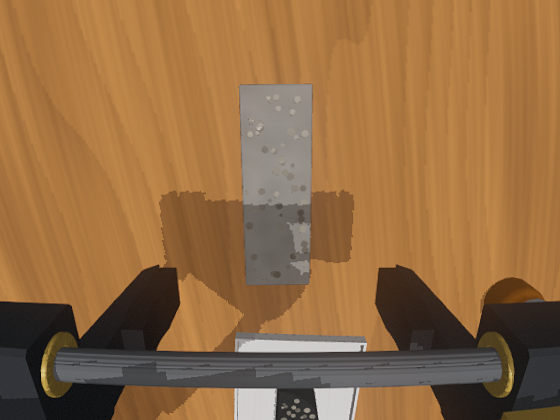

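The beam's top corners are about (240,85), (313,84), (310,284) and (246,285).

```bash
python3 -c "
from h import *
c,im=load('w20')
P=np.array([onz(c,u,v,.03) for u,v in [(240,85),(313,84),(310,284),(246,285)]])*1000
print(P.round(1)[:,:2],P.mean(0),rowsrect(P/1000))
plan([(.490,.4435,.06,81.5)])
"
```

```text
[[474.7 535.8]
 [533.1 527.8]
 [508.1 350.7]
 [448.6 359. ]] [491.11259836 443.31498047  30.        ] ((490.82647705078125, 443.3839416503906), (178.9115753173828, 60.16727066040039), 81.979248046875)
t 37.77 tcp [490.2 442.  199.1] yaw 81.4 grip 0.0880 F [-0.1 -0.5  0.1]
  -> (0.49, 0.4435, 0.06, 81.5) xyz cm [-0.28, -0.21, 13.91] turn -0.1 dist mm 139 j6~51
```

Emit:
servo_tool([
  [-0.1,-0.1,1.5],
  [-0.2,-0.1,4.5],
  [-0.3,-0.1,8],
  [-0.3,-0.1,11],
  [-0.3,-0.1,13],
  [-0.3,-0.1,14],
  [-0.3,-0.1,14],
  [-0.3,-0.1,14],
  [-0.3,-0.1,14],
  [-0.3,-0.1,14],
], turn=[-0.5,-0.5,-0.5,-0.5,-0.5,-0.5,-0.5,-0.5,-0.5,-0.5])

```text
time: 38.6
eef_pos: [0.4927, 0.4441, 0.0617]
ee_rot: [[0.141, 0.99, 0.02], [0.989, -0.142, 0.031], [0.034, 0.016, -0.999]]
wrist_force: [-0.8, 0.0, -0.3]
grip_width: 0.0882
```

```bash
python3 -c "
from h import *
plan([(.4909,.4434,.008,81.9)])
"
```

```text
t 38.60 tcp [492.7 444.1  61.7] yaw 81.9 grip 0.0882 F [-0.8  0.  -0.3]
  -> (0.4909, 0.4434, 0.008, 81.9) xyz cm [-0.27, -0.25, 5.36] turn -0.0 dist mm 54 j6~50
```

Emit:
servo_tool([
  [-0.1,-0.1,0.8],
  [-0.2,-0.2,1.6],
  [-0.3,-0.2,2.5],
  [-0.3,-0.2,3.4],
  [-0.3,-0.2,4.2],
  [-0.3,-0.2,4.8],
  [-0.3,-0.2,5.2],
  [-0.3,-0.2,5.3],
  [-0.3,-0.2,5.3],
  [-0.3,-0.2,5.3],
], turn=[0,0,0,0,0,0,0,0,0,0])

```text
time: 39.43
eef_pos: [0.4915, 0.4433, 0.0088]
ee_rot: [[0.141, 0.99, 0.02], [0.989, -0.142, 0.031], [0.034, 0.016, -0.999]]
wrist_force: [-0.2, 0.2, -0.7]
grip_width: 0.0876
```

Emit:
servo_tool([
  [0,0,0],
  [0,0,0],
  [0,0,0],
  [0,0,0],
  [0,0,0],
  [0,0,0],
  [0,0,0],
  [0,0,0],
  [0,0,0],
  [0,0,0],
], turn=[0,0,0,0,0,0,0,0,0,0], gripper=5, force=45)

```text
time: 40.27
eef_pos: [0.4916, 0.4434, 0.0091]
ee_rot: [[0.141, 0.99, 0.021], [0.989, -0.142, 0.032], [0.034, 0.016, -0.999]]
wrist_force: [-1.0, -0.4, 3.5]
grip_width: 0.0598
```

Emit:
servo_tool([
  [0,0,-0.2],
  [0,0,-0.6],
  [0,0,-1.2],
  [0,0,-2],
  [0,0,-3],
  [0,0,-4.2],
  [0,0,-5.5],
  [0,0,-6.5],
  [0,0,-7],
  [0,0,-7],
], turn=[0,0,0,0,0,0,0,0,0,0])

```text
time: 41.1
eef_pos: [0.4915, 0.4423, 0.082]
ee_rot: [[0.141, 0.99, 0.024], [0.989, -0.142, 0.034], [0.038, 0.019, -0.999]]
wrist_force: [0.1, -0.3, -5.6]
grip_width: 0.0598
```

```bash
python3 -c "
from h import *
c,im=snap('w21');snap('sd21','side');plan([(.60,.22,.22,88),(.53,-.02,.22,95),(.484,-.169,.22,101.6)]);print(bot.get_state()['ee_rot'][2])
"
```

```text
t 41.20 tcp [490.3 441.2  79.6] yaw 81.9 grip 0.0595 F [ 0.2 -0.6 -5.3]
  -> (0.6, 0.22, 0.22, 88) xyz cm [-19.85, 14.23, -14.51] turn -6.1 dist mm 284 j6~22
  -> (0.53, -0.02, 0.22, 95) xyz cm [-24.22, -6.14, -0.92] turn -7.0 dist mm 250 j6~-7
  -> (0.484, -0.169, 0.22, 101.6) xyz cm [-14.44, -5.87, -0.57] turn -6.6 dist mm 156 j6~-31
[ 0.03464389  0.0163784  -0.9992655 ]
```

View pics/w21.png

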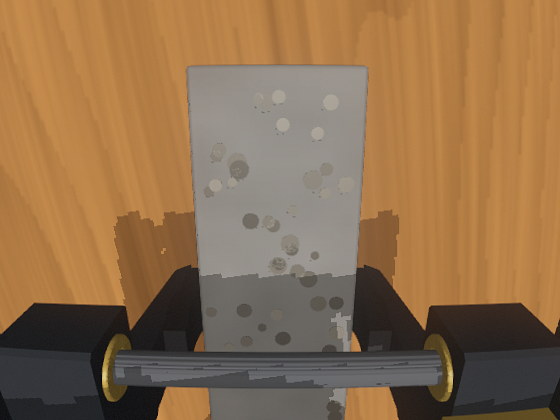

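View pics/sd21.png

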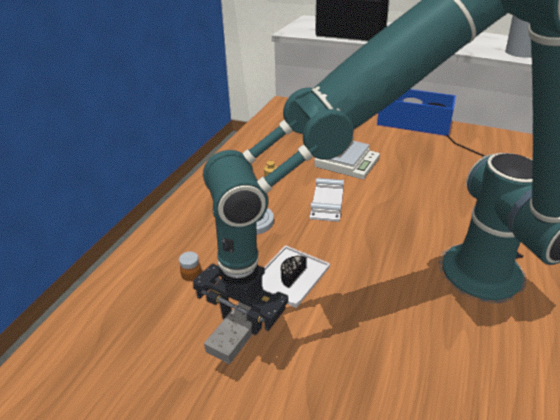

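The beam is held level at 59.8 mm, and the side view shows it clear of the bench. I'll rise and carry it to the jig.

Emit:
servo_tool([
  [0,0,-1],
  [0,0,-3],
  [-0.5,0.4,-6],
  [-2,1.5,-9],
  [-4.5,3.2,-12],
  [-8,5.7,-14.3],
  [-11.5,8.2,-14.5],
  [-15,10.7,-14.5],
  [-18,12.8,-14.5],
  [-19.8,14.2,-14.5],
], turn=[0,0,0,-1,-2,-3,-4,-5,-6,-6.1])

```text
time: 42.03
eef_pos: [0.6006, 0.2168, 0.2201]
ee_rot: [[0.036, 0.999, 0.021], [0.999, -0.036, 0.03], [0.031, 0.02, -0.999]]
wrist_force: [-0.2, 0.5, -5.5]
grip_width: 0.0597
```

Emit:
servo_tool([
  [-2,-0.5,0],
  [-5,-1.2,-0.3],
  [-8.5,-2.1,-0.6],
  [-12,-3,-0.9],
  [-15.5,-3.9,-0.9],
  [-19,-4.8,-0.9],
  [-22,-5.6,-0.9],
  [-24.2,-6.1,-0.9],
  [-24.2,-6.1,-0.9],
  [-24.2,-6.1,-0.9],
], turn=[0,-1,-2,-3,-4,-5,-6,-7,-7,-7])

```text
time: 42.87
eef_pos: [0.5301, -0.024, 0.2202]
ee_rot: [[-0.083, 0.996, 0.021], [0.996, 0.083, 0.03], [0.029, 0.023, -0.999]]
wrist_force: [0.6, 0.0, -4.9]
grip_width: 0.0598
```

```bash
python3 -c "
from h import *
c,im=snap('w22');plan([(.484,-.169,.19,101.6)]);print(bot.get_state()['ee_rot'][2])
"
```

```text
t 42.92 tcp [530.5 -23.1 220.4] yaw 94.9 grip 0.0599 F [-0.7  1.  -5.6]
  -> (0.484, -0.169, 0.19, 101.6) xyz cm [-14.22, -5.93, 2.49] turn -6.7 dist mm 156 j6~-31
[ 0.02878641  0.02358419 -0.99930732]
```

View pics/w22.png

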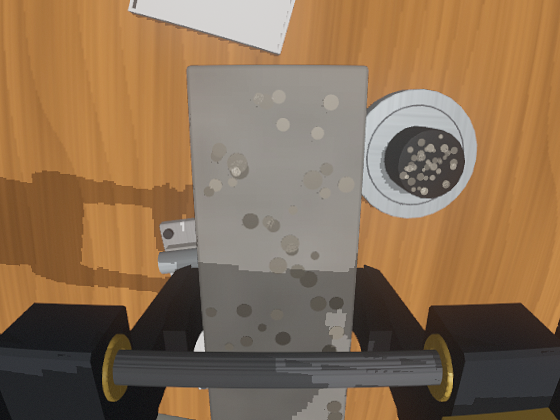

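Emit:
servo_tool([
  [-1.5,-0.6,0],
  [-4,-1.7,0.5],
  [-7,-2.9,1],
  [-10,-4.2,1.5],
  [-12.5,-5.2,2],
  [-14.2,-5.9,2.5],
  [-14.2,-5.9,2.5],
  [-14.2,-5.9,2.5],
  [-14.2,-5.9,2.5],
  [-14.2,-5.9,2.5],
], turn=[-1,-2,-3,-4,-5,-6,-6.7,-6.7,-6.7,-6.7])

```text
time: 43.75
eef_pos: [0.485, -0.1676, 0.1903]
ee_rot: [[-0.201, 0.979, 0.022], [0.979, 0.201, 0.031], [0.026, 0.027, -0.999]]
wrist_force: [0.3, 0.2, -5.2]
grip_width: 0.0596
```

```bash
cat > jig.py <<'E'
from h import *
def model(x,y,a):
    a=np.radians(a); Y=np.array([np.cos(a),np.sin(a),0]); X=np.array([Y[1],-Y[0],0]); O=np.array([x,y,0])
    segs=[]
    B=[O+sx*.045*X+sy*.105*Y+[0,0,.012] for sx,sy in[(-1,-1),(1,-1),(1,1),(-1,1)]]
    for i in range(4): segs.append((B[i],B[i-1]))
    for s in(-.07,.07): segs.append((O-.045*X+s*Y+[0,0,.038],O+.045*X+s*Y+[0,0,.038]))
    return segs
def ov(tag,x0,y0,x1,y1,k,m):
    c,im=load(tag); z=cv2.resize(im[y0:y1,x0:x1],None,fx=k,fy=k,interpolation=cv2.INTER_CUBIC)
    for A,B in model(*m):
        p,q=[tuple(int(v) for v in (proj(c,P)-[x0,y0])*k+k/2) for P in(A,B)]; cv2.line(z,p,q,(0,255,0),1)
    return z
m=(.484,-.169,101.6)
a=ov("w2",180,70,320,250,2.5,m); b=ov("scene0",160,210,240,280,5,m)
im=np.zeros((450,780,3),np.uint8); im[:450,:350]=a; im[:350,370:770]=b; cv2.imwrite("pics/zj.png",im)
E
python3 jig.py; python3 -c "
from h import *
c,im=snap('w23');plan([(.484,-.169,.06,101.6)]);print(bot.get_state()['ee_rot'][2])
"
```

```text
t 43.80 tcp [ 485.  -167.6  190.3] yaw 101.6 grip 0.0597 F [ 0.  -0.7 -6.1]
  -> (0.484, -0.169, 0.06, 101.6) xyz cm [-0.45, -0.49, 13.01] turn 0.0 dist mm 130 j6~-31
[ 0.02580576  0.02748225 -0.99928914]
```

View pics/zj.png

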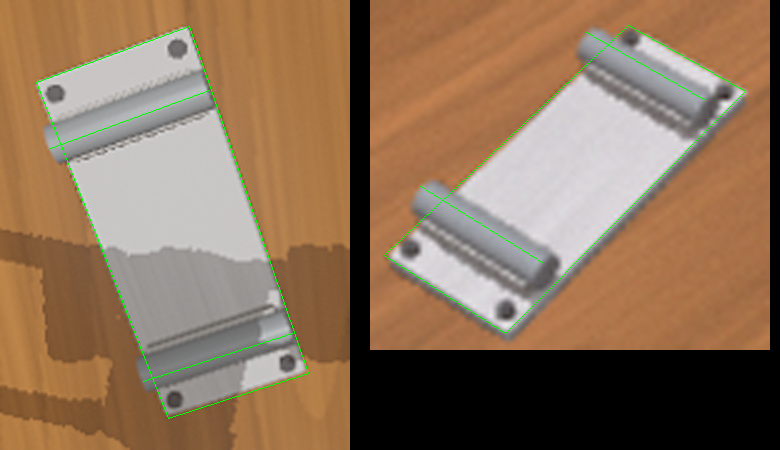

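View pics/w23.png

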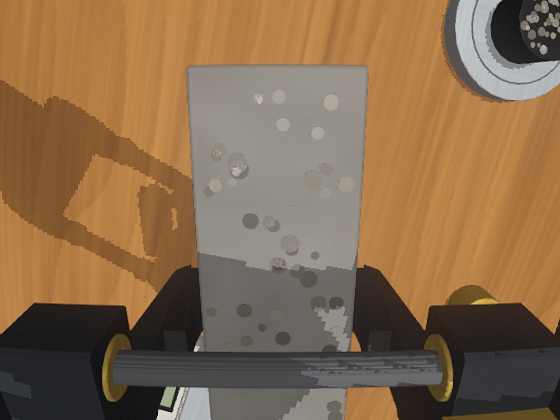

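The jig model fits both views to within a millimetre or two, so I'll lower.

Emit:
servo_tool([
  [-0.1,-0.1,1],
  [-0.2,-0.2,3],
  [-0.3,-0.3,6],
  [-0.4,-0.4,9],
  [-0.5,-0.5,11],
  [-0.5,-0.5,12.3],
  [-0.5,-0.5,13],
  [-0.5,-0.5,13],
  [-0.5,-0.5,13],
  [-0.5,-0.5,13],
], turn=[0,0,0,0,0,0,0,0,0,0])

```text
time: 44.63
eef_pos: [0.4852, -0.1698, 0.0614]
ee_rot: [[-0.202, 0.979, 0.024], [0.979, 0.201, 0.03], [0.024, 0.03, -0.999]]
wrist_force: [0.1, -0.3, -6.1]
grip_width: 0.0596
```

```bash
python3 -c "
from h import *
snap('sc24','scene');plan([(.484,-.169,.0475,101.6)]);print(bot.get_state()['ee_rot'][2])
c,im=load('sc24'); cv2.imwrite('pics/z24.png',cv2.resize(im[180:310,130:280],None,fx=4,fy=4,interpolation=2))
"
```

```text
t 44.68 tcp [ 485.4 -170.    61.6] yaw 101.7 grip 0.0595 F [ 0.7 -0.4 -6.3]
  -> (0.484, -0.169, 0.0475, 101.6) xyz cm [0.09, -0.16, 1.41] turn 0.1 dist mm 14 j6~-31
[ 0.02412526  0.02994078 -0.99926049]
```

View pics/z24.png

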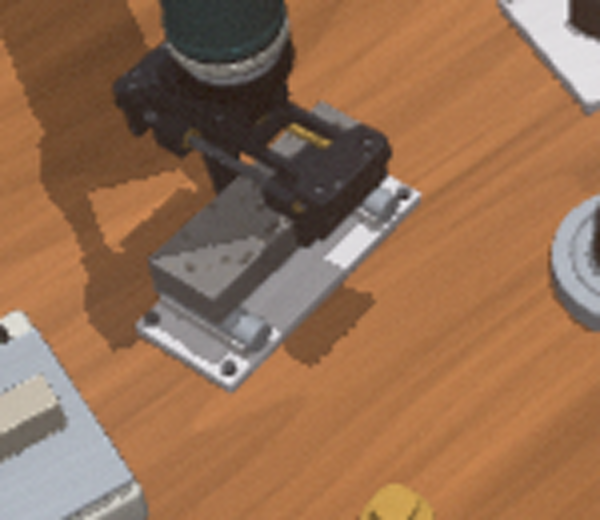

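The beam is aligned over both rollers. I'll do the final gentle lowering.

Emit:
servo_tool([
  [0.05,-0.1,0.3],
  [0.1,-0.15,0.6],
  [0.1,-0.15,0.85],
  [0.1,-0.15,1.0],
  [0.1,-0.15,1.1],
  [0.1,-0.15,1.2],
  [0.1,-0.15,1.3],
  [0.1,-0.15,1.35],
  [0.1,-0.15,1.4],
  [0.1,-0.15,1.4],
], turn=[0.1,0.1,0.1,0.1,0.1,0.1,0.1,0.1,0.1,0.1])

```text
time: 45.52
eef_pos: [0.4841, -0.169, 0.0477]
ee_rot: [[-0.2, 0.979, 0.024], [0.979, 0.2, 0.03], [0.024, 0.03, -0.999]]
wrist_force: [-1.3, -0.3, -3.7]
grip_width: 0.0596
```

Emit:
servo_tool([
  [0,0,0.01],
  [0,0,0.02],
  [0,0,0.03],
  [0,0,0.04],
  [0,0,0.05],
  [0,0,0.06],
  [0,0,0.06],
  [0,0,0.06],
  [0,0,0.06],
  [0,0,0.06],
], turn=[0,0,0,0,0,0,0,0,0,0])

```text
time: 46.35
eef_pos: [0.4841, -0.169, 0.0474]
ee_rot: [[-0.2, 0.979, 0.024], [0.979, 0.2, 0.03], [0.024, 0.03, -0.999]]
wrist_force: [-2.1, -0.3, 1.3]
grip_width: 0.0593
```

Emit:
servo_tool([
  [0,0,0.01],
  [0,0,0.02],
  [0,0,0.03],
  [0,0,0.04],
  [0,0,0.05],
  [0,0,0.06],
  [0,0,0.06],
  [0,0,0.06],
  [0,0,0.06],
  [0,0,0.06],
], turn=[0,0,0,0,0,0,0,0,0,0])

```text
time: 47.18
eef_pos: [0.4842, -0.169, 0.0473]
ee_rot: [[-0.201, 0.979, 0.024], [0.979, 0.2, 0.029], [0.024, 0.03, -0.999]]
wrist_force: [-4.1, 0.5, 6.1]
grip_width: 0.0596
```

Emit:
servo_tool([
  [0,0,0],
  [0,0,0],
  [0,0,0],
  [0,0,0],
  [0,0,0],
  [0,0,0],
  [0,0,0],
  [0,0,0],
  [0,0,0],
  [0,0,0],
], turn=[0,0,0,0,0,0,0,0,0,0], gripper=8, force=20)

```text
time: 48.02
eef_pos: [0.4842, -0.169, 0.0473]
ee_rot: [[-0.201, 0.979, 0.024], [0.979, 0.2, 0.029], [0.024, 0.03, -0.999]]
wrist_force: [-0.4, 0.6, -0.7]
grip_width: 0.0799
```

Emit:
servo_tool([
  [0,0,-1],
  [0,0,-2.5],
  [0,0,-4.5],
  [0,0,-7.5],
  [0,0,-11],
  [0,0,-15],
  [0,0,-19],
  [0,0,-23],
  [0,0,-25],
  [0,0,-25],
], turn=[0,0,0,0,0,0,0,0,0,0])

```text
time: 48.85
eef_pos: [0.4809, -0.1778, 0.3051]
ee_rot: [[-0.201, 0.979, 0.036], [0.98, 0.2, 0.024], [0.017, 0.04, -0.999]]
wrist_force: [0.2, -1.7, 0.4]
grip_width: 0.08
```

```bash
python3 -c "
from h import *
snap('w25');snap('sc25','scene');plan([])
"
```

```text
t 48.95 tcp [ 478.5 -176.6  298.7] yaw 101.6 grip 0.0800 F [-0.1  0.  -1. ]
```

View pics/w25.png

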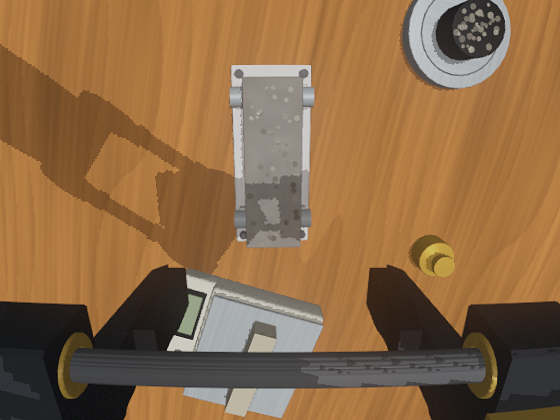

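View pics/sc25.png

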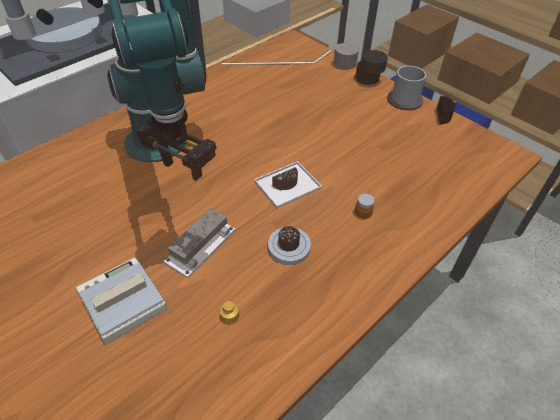

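All four pieces are on their stations. In the wrist view the beam lies square over both rollers, with corners near (243,77), (303,77), (300,247) and (247,247); jar and weight look unmoved. One last numeric check.

```bash
python3 - <<'E'
from h import *
c,im=load('w25')
P=np.array([onz(c,u,v,.068) for u,v in [(243,77),(303,77),(300,247),(247,247)]]); print("beam",P.mean(0)*1000,rowsrect(P))
c,im=load('sc25')
z1=cv2.resize(im[220:275,260:320],None,fx=6,fy=6,interpolation=2); z2=cv2.resize(im[155:210,250:325],None,fx=5,fy=5,interpolation=2)
def circ(C,r,col):
    for t in np.linspace(0,6.28,90):
        q=proj(c,np.array(C)+r*np.array([np.cos(t),np.sin(t),0])); cv2.circle(z1,tuple(int(v) for v in (q-[260,220])*6+3),1,col,-1)
circ((.662,.0155,.022),.062,(0,255,0)); circ((.6615,.0155,.062),.03,(0,0,255))
o=np.zeros((340,760,3),np.uint8); o[:330,:360]=z1; o[:275,370:745]=z2; cv2.imwrite("pics/z25.png",o)
a,b=cv2.imread('pics/scene0.png').astype(int),im.astype(int)
print("jar/weight diff",abs(a-b)[190:222,350:380].mean(),abs(a-b)[298:326,215:245].mean())
E
```

```text
beam [ 483.53822254 -168.752142     68.        ] ((483.5518798828125, -168.9935302734375), (58.692909240722656, 179.23062133789062), 11.520353317260742)
jar/weight diff 4.982291666666667 4.917857142857143
```

View pics/z25.png

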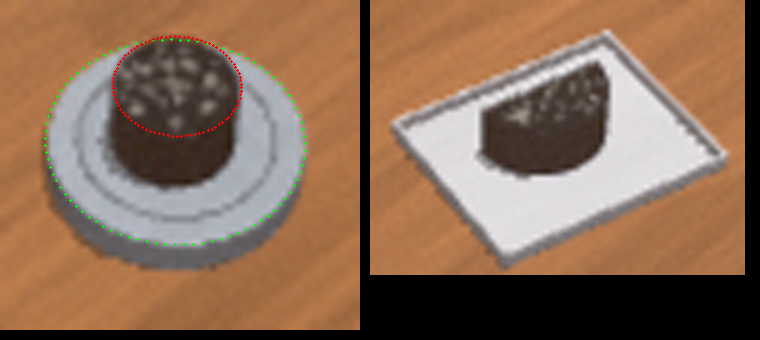

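The core is central on the platen and the half core is in the middle of the tray, so I'm handing in.

```bash
python3 -c "
from rig import bot
print(bot.finish_job())"
```

```text
the job is handed in; nothing more can be done
None
```

The stack is apart and every piece is on its own station. I placed them in the order asked: mortar bar on the pan, round core on the platen, half core in the tray, beam across both rollers. I handed in at about 49 s with the gripper open and well clear of everything.

- **Beam:** its measured centre is (483.5, -169.0) mm at 101.5°, against (484, -169) at 101.6° for the jig.
- **Bar and half core:** both look centred, square and the same way up in the last pictures. I set them down to about 1 mm of the measured station centres.
- **Core:** the views disagreed on the platen's centre, with y between about 14.5 and 19 mm. I placed the core at 15.5 mm, so it may be up to about 4 mm off the middle of the 124 mm disc. The final overlay looks central.
- **Tool tilt:** the tool slowly built up a tilt of about 2.5° over the run. The change while carrying any one piece stayed below 1°.
- **Jar and weight:** both look unmoved in the pictures.
- **Forces:** the highest wrist force read at the end of any move was about 11 N, when setting down the half core.

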